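# Load the sample mixer and start it

## Task

Load every sample pot on the bench into the mixer, one to a holder: the holders are snug, so work each pot down by twisting it while pressing only gently until it sits fully home on the holder's floor. Never lean hard on the sprung carrier (about 20 N or more is too much; pushing a pot straight down needs more than that). When all pots are home, throw the red lock lever over, away from you, and only then press the green start button once and let it come back; leave the other things on the bench alone.

Things in the scene. Friction and masses are not known exactly. Their poses are not given: they have to be found in the camera images.
- pot_a: lidded steel sample pot with a blue lid, 76 mm tall. Origin at the centre of its underside, z up its axis. Round body 48 mm in diameter, its foot tapering to 42 mm over the lowest 18 mm; lid disc 51 mm in diameter from 44 to 50 mm above the underside; on it a square knob 28 x 28 mm (faces square to the pot's x and y), from 50 to 76 mm above the underside. Weighs about 0.15 kg. May be absent
- pot_b: lidded steel sample pot with a yellow lid, 76 mm tall. Origin at the centre of its underside, z up its axis. Round body 48 mm in diameter, its foot tapering to 42 mm over the lowest 18 mm; lid disc 51 mm in diameter from 44 to 50 mm above the underside; on it a square knob 28 x 28 mm (faces square to the pot's x and y), from 50 to 76 mm above the underside. Weighs about 0.15 kg. May be absent
- pot_c: lidded steel sample pot with a red lid, 76 mm tall. Origin at the centre of its underside, z up its axis. Round body 48 mm in diameter, its foot tapering to 42 mm over the lowest 18 mm; lid disc 51 mm in diameter from 44 to 50 mm above the underside; on it a square knob 28 x 28 mm (faces square to the pot's x and y), from 50 to 76 mm above the underside. Weighs about 0.15 kg. May be absent
- pot_d: lidded steel sample pot with a white lid, 76 mm tall. Origin at the centre of its underside, z up its axis. Round body 48 mm in diameter, its foot tapering to 42 mm over the lowest 18 mm; lid disc 51 mm in diameter from 44 to 50 mm above the underside; on it a square knob 28 x 28 mm (faces square to the pot's x and y), from 50 to 76 mm above the underside. Weighs about 0.15 kg. May be absent
- seat_0 (a point): centre of the floor of the leftmost pot holder, on the sprung carrier; moves with it. z up. Holder: upright steel sleeve, inner diameter 52 mm, outer 63 mm, rim 30 mm above this point; three orange sprung plungers grip the pot 22 mm above the floor; a pot set in loosely stops some 20 mm above the floor, and goes down with a few newtons while it is turned to and fro. Empty, the floor is about 42 mm above the bench
- seat_1 (a point): centre of the floor of the second pot holder, on the sprung carrier; moves with it. z up. Holder: upright steel sleeve, inner diameter 52 mm, outer 63 mm, rim 30 mm above this point; three orange sprung plungers grip the pot 22 mm above the floor; a pot set in loosely stops some 20 mm above the floor, and goes down with a few newtons while it is turned to and fro. Empty, the floor is about 42 mm above the bench
- seat_2 (a point): centre of the floor of the third pot holder, on the sprung carrier; moves with it. z up. Holder: upright steel sleeve, inner diameter 52 mm, outer 63 mm, rim 30 mm above this point; three orange sprung plungers grip the pot 22 mm above the floor; a pot set in loosely stops some 20 mm above the floor, and goes down with a few newtons while it is turned to and fro. Empty, the floor is about 42 mm above the bench
- seat_3 (a point): centre of the floor of the rightmost pot holder, on the sprung carrier; moves with it. z up. Holder: upright steel sleeve, inner diameter 52 mm, outer 63 mm, rim 30 mm above this point; three orange sprung plungers grip the pot 22 mm above the floor; a pot set in loosely stops some 20 mm above the floor, and goes down with a few newtons while it is turned to and fro. Empty, the floor is about 42 mm above the bench
- carrier (a joint): how far the sprung carrier with the four holders is pressed down, m: 0 up, 0.012 at its hard stop; about 2.5 N per mm after the first 2 N; pots standing in it press it down a little. 0.008 (about 20 N) is the most it may ever be pressed
- mixer: the mixer's grey housing, fixed, 125 mm deep (x) and 600 mm wide (y), its top 20 mm above the bench. Origin at the centre of its underside; the holders stand in a row along its y axis, 90 mm apart; the lever and the button stand at its -y end
- lock_lever (a joint): red lock lever, rad: 0 leans towards the robot (-x of the mixer), 1.0 is thrown over to the mixer's +x; it swings in the mixer's x-z plane and stays where it is left. Locked from 0.8
- lock_lever_tip (a point): centre of the red ball (26 mm in diameter) at the tip of the lock lever, 80 mm above its pivot along the lever; the pivot lies 42 mm above the bench, so the ball passes 122 mm above it in mid swing. A push of 1 to 2 N on the ball swings it
- start_button (a joint): green start button, m: 0 up, 0.006 fully pressed; springs back; fully down takes 5 N
- start_button_top (a point): centre of the button's top face, 28 mm in diameter
- tape_roll: roll of masking tape, 98 mm across, 24 mm high; bystander. Origin at the centre of its underside
- sample_cup_0: small clear plastic sample cup, 56 mm wide, 51 mm high; bystander. Origin at the centre of its underside
- dropper_bottle: brown dropper bottle, 37 mm wide, 117 mm high; bystander. Origin at the centre of its underside
- gun_nut: brass nut 27 mm wide, 13 mm high; bystander. Origin at the centre of its underside
There are look-alikes about, which are no part of the job. Leave any purple or turquoise look-alike of the pot_d alone.

How it is judged (in metres and radians):
On the way, in this order (a step that is already met when the one before it is completed fails the run):
1. every pot sits fully home in a holder, the lock lever still open (((horizontal distance between pot_a and seat_0 below 0.004 m and z of pot_a in the frame of seat_0 below 0.0025 m and angle between pot_a's own z axis and vertical below 0.08 rad) or (horizontal distance between pot_a and seat_1 below 0.004 m and z of pot_a in the frame of seat_1 below 0.0025 m and angle between pot_a's own z axis and vertical below 0.08 rad) or (horizontal distance between pot_a and seat_2 below 0.004 m and z of pot_a in the frame of seat_2 below 0.0025 m and angle between pot_a's own z axis and vertical below 0.08 rad) or (horizontal distance between pot_a and seat_3 below 0.004 m and z of pot_a in the frame of seat_3 below 0.0025 m and angle between pot_a's own z axis and vertical below 0.08 rad)) and ((horizontal distance between pot_b and seat_0 below 0.004 m and z of pot_b in the frame of seat_0 below 0.0025 m and angle between pot_b's own z axis and vertical below 0.08 rad) or (horizontal distance between pot_b and seat_1 below 0.004 m and z of pot_b in the frame of seat_1 below 0.0025 m and angle between pot_b's own z axis and vertical below 0.08 rad) or (horizontal distance between pot_b and seat_2 below 0.004 m and z of pot_b in the frame of seat_2 below 0.0025 m and angle between pot_b's own z axis and vertical below 0.08 rad) or (horizontal distance between pot_b and seat_3 below 0.004 m and z of pot_b in the frame of seat_3 below 0.0025 m and angle between pot_b's own z axis and vertical below 0.08 rad)) and ((horizontal distance between pot_c and seat_0 below 0.004 m and z of pot_c in the frame of seat_0 below 0.0025 m and angle between pot_c's own z axis and vertical below 0.08 rad) or (horizontal distance between pot_c and seat_1 below 0.004 m and z of pot_c in the frame of seat_1 below 0.0025 m and angle between pot_c's own z axis and vertical below 0.08 rad) or (horizontal distance between pot_c and seat_2 below 0.004 m and z of pot_c in the frame of seat_2 below 0.0025 m and angle between pot_c's own z axis and vertical below 0.08 rad) or (horizontal distance between pot_c and seat_3 below 0.004 m and z of pot_c in the frame of seat_3 below 0.0025 m and angle between pot_c's own z axis and vertical below 0.08 rad)) and ((horizontal distance between pot_d and seat_0 below 0.004 m and z of pot_d in the frame of seat_0 below 0.0025 m and angle between pot_d's own z axis and vertical below 0.08 rad) or (horizontal distance between pot_d and seat_1 below 0.004 m and z of pot_d in the frame of seat_1 below 0.0025 m and angle between pot_d's own z axis and vertical below 0.08 rad) or (horizontal distance between pot_d and seat_2 below 0.004 m and z of pot_d in the frame of seat_2 below 0.0025 m and angle between pot_d's own z axis and vertical below 0.08 rad) or (horizontal distance between pot_d and seat_3 below 0.004 m and z of pot_d in the frame of seat_3 below 0.0025 m and angle between pot_d's own z axis and vertical below 0.08 rad)) and value of joint lock_lever below 0.4 rad), for 0.2 s.
2. the lock lever is thrown over (((horizontal distance between pot_a and seat_0 below 0.004 m and z of pot_a in the frame of seat_0 below 0.0025 m and angle between pot_a's own z axis and vertical below 0.08 rad) or (horizontal distance between pot_a and seat_1 below 0.004 m and z of pot_a in the frame of seat_1 below 0.0025 m and angle between pot_a's own z axis and vertical below 0.08 rad) or (horizontal distance between pot_a and seat_2 below 0.004 m and z of pot_a in the frame of seat_2 below 0.0025 m and angle between pot_a's own z axis and vertical below 0.08 rad) or (horizontal distance between pot_a and seat_3 below 0.004 m and z of pot_a in the frame of seat_3 below 0.0025 m and angle between pot_a's own z axis and vertical below 0.08 rad)) and ((horizontal distance between pot_b and seat_0 below 0.004 m and z of pot_b in the frame of seat_0 below 0.0025 m and angle between pot_b's own z axis and vertical below 0.08 rad) or (horizontal distance between pot_b and seat_1 below 0.004 m and z of pot_b in the frame of seat_1 below 0.0025 m and angle between pot_b's own z axis and vertical below 0.08 rad) or (horizontal distance between pot_b and seat_2 below 0.004 m and z of pot_b in the frame of seat_2 below 0.0025 m and angle between pot_b's own z axis and vertical below 0.08 rad) or (horizontal distance between pot_b and seat_3 below 0.004 m and z of pot_b in the frame of seat_3 below 0.0025 m and angle between pot_b's own z axis and vertical below 0.08 rad)) and ((horizontal distance between pot_c and seat_0 below 0.004 m and z of pot_c in the frame of seat_0 below 0.0025 m and angle between pot_c's own z axis and vertical below 0.08 rad) or (horizontal distance between pot_c and seat_1 below 0.004 m and z of pot_c in the frame of seat_1 below 0.0025 m and angle between pot_c's own z axis and vertical below 0.08 rad) or (horizontal distance between pot_c and seat_2 below 0.004 m and z of pot_c in the frame of seat_2 below 0.0025 m and angle between pot_c's own z axis and vertical below 0.08 rad) or (horizontal distance between pot_c and seat_3 below 0.004 m and z of pot_c in the frame of seat_3 below 0.0025 m and angle between pot_c's own z axis and vertical below 0.08 rad)) and ((horizontal distance between pot_d and seat_0 below 0.004 m and z of pot_d in the frame of seat_0 below 0.0025 m and angle between pot_d's own z axis and vertical below 0.08 rad) or (horizontal distance between pot_d and seat_1 below 0.004 m and z of pot_d in the frame of seat_1 below 0.0025 m and angle between pot_d's own z axis and vertical below 0.08 rad) or (horizontal distance between pot_d and seat_2 below 0.004 m and z of pot_d in the frame of seat_2 below 0.0025 m and angle between pot_d's own z axis and vertical below 0.08 rad) or (horizontal distance between pot_d and seat_3 below 0.004 m and z of pot_d in the frame of seat_3 below 0.0025 m and angle between pot_d's own z axis and vertical below 0.08 rad)) and value of joint lock_lever above 0.8 rad), for 0.2 s.
3. the start button is pressed (value of joint lock_lever above 0.8 rad and value of joint start_button above 0.004 m), for 0.05 s.
At the end, for the whole second after the job is handed in: every pot present stands upright in a holder of its own, its underside within 2.5 mm of the holder's floor and within 4 mm of its centre, at rest; the lock lever is past 0.8 rad and the start button is up again (all of step 2 and value of joint start_button below 0.002 m and linear speed of each of pot_a, pot_b, pot_c, pot_d below 0.02 m/s); the robot touches nothing.
It fails at once if the sprung carrier is pressed down more than 8 mm (about 20 N) (value of joint carrier above 0.008 m).
It fails at once if the start button is pressed before the lever is locked (value of joint start_button above 0.003 m and value of joint lock_lever below 0.6 rad).
It fails at once if a bystander is moved more than 4 cm (distance of any of tape_roll, sample_cup_0, dropper_bottle, gun_nut from where it was at the start of the episode above 0.04 m).
Of pot_a, pot_b, pot_c, pot_d only 3 to 4 are there at a start; the rules pass over those that are not, and their reading is None.
At some moment in a run one of pot_a, pot_b, pot_c, pot_d may be knocked a few centimetres aside while the robot is not near it.
It also fails if it takes over 210 s, if anything falls off the work surface, if the arm or the gripper's body presses on something with over 40 N, if the wrist force passes 120 N, or if a joint passes its speed limit or range.

## Robot

A 6-joint arm with a two-finger parallel gripper is mounted at the origin on a cart in front of the work surface, level with it; the furniture and walls round the work are solid. World frame = base frame: x ahead of the robot, y to its left, z up, the work surface at z = 0. Lengths are in m, angles in degrees, forces in N, time in s.
With the tool pointing down it reaches from about 0.4 to 0.825 m from the base axis. Payload 7 kg.
Tool frame: the origin (TCP) lies at the centre of the arm's flange, where the gripper is bolted on; the fingertips stand 178 mm ahead of it and the grasp point (between the pads) lies 159 mm ahead of it (tip_reach is the distance from the TCP to the fingertips, in m); z points along the fingers, y is the line along which they close (so a half turn about z gives the same grasp; the last joint's range is limited). The gripper opens to 88 mm and grips with 3 to 60 N. Pads are 19 mm wide; open, the fingers measure 130 mm over their backs; the gripper's body (78 mm by 193 mm) begins 47 mm behind the grasp point.
Start: joints at [-58.608, 20.546, 0.682, 0, -70.136, -16.507], TCP at [0.173, -0.652, 0.405] pointing down, gripper open.
Joint ranges: [-176.03, 176.03], [-82.01, 121.73], [-58.28, 71.71], [-173.87, 95.51], [-174.79, -0.11], [-173.66, 173.66]. Speed limits (degrees/s): [136.94, 136.94, 172.46, 180, 180, 180].

## Interface

Orientations are given as [roll, pitch, yaw] about the fixed x, y, z axes, in that order (R = Rz(yaw) Ry(pitch) Rx(roll)).
In Python, from plant import * gives the robot as it stands.
- The arm moves only by the shell command python3 -m handwheel 'ROWS'. ROWS is JSON, a list of rows, each a list of 7 numbers: the opening, from -1 (shut) to 1 (fully open), then the shift along the tool's x, y, z as a fraction of full scale, then the turn, a rotation vector about the tool's x, y, z as a fraction of full scale. A call has 1 to 5 rows; each row shifts and turns the commanded pose from where the row before left it, along the tool's axes as they then stand; what a row does not reach is not made up. Full scale, the value 1, is 0.025 m for a shift and 6 degrees for a turn. A row lasts 1/8 s, in which the tool goes at most 62.5 mm and 10.7 degrees, less where a joint would pass 70% of its speed; a pose out of reach is approached as far as the arm can. A call with a number of a shift or a turn outside -1 to 1 is refused whole. A call with a gripper value outside its range is refused whole. The fingers move at their own pace and stop on an object; the grip force is fixed at half the most. Time passes only in rows, so rows that do not move let the fingers close. It gives the time, the measured TCP pose, the force, the opening and the grip force at its end, in the units of the state.
- get_obs(): the state, without advancing time (a new reading comes with each control period).
- snapshot(name): name is "scene" or "side" or "wrist"; returns a dict with "color" (480x640x3 uint8, red, green, blue), "fx", "fy", "cx", "cy" (pixels), "k1" (the pictures are not rectified: a ray, as slopes to the right and down, at radius r is drawn at 1 + k1 r^2 times it, then the intrinsics apply), "R" (3x3) and "t" (3): a world point X has camera coordinates R X + t; the wrist camera has in their place "tool_from_camera" (4x4, takes a point from camera to tool coordinates, whose origin is the TCP and whose axes are the flange's). Camera axes: x right, y down, z forward; pixel columns grow to the right and rows downward; lengths in m; the calibration is good to about 2 mm. A picture is of the moment at which its call begins: read the wrist's pose just before it. There is no depth.
- close_job(): hands the job in; it is judged then, once.
The state is a dict: "clock": time; "joint_pos": joint angles; "qvel": joint speeds; "tau": joint torques, N m; "tool_pos": TCP position; "orientation": TCP orientation; "force": force on the tool from outside, world axes, zero at the start; "moment": the same for the moment, N m; "opening": finger opening in m; "gripper_force": force on a finger pad.
Only numpy, scipy, OpenCV 4.12 (cv2) and the standard library are available. Lean on these libraries where they do the work, as an engineer would, in place of code of your own. Each camera call takes 0.05 s, during which the arm holds its last target. There are 200 camera calls.

## Working session

There is one attempt and no reset: what is moved stays moved. The work goes in short steps, Python scripts to look and compute and a shell command to move; the robot and the scene stay as the last step left them, time stands still between calls to the robot, and variables do not carry over. Pictures are saved under pics/ and viewed, at most 14 in all, crops included, and the job is handed in when it is done.

```bash
ls; mkdir -p pics; python3 - <<'E'
from plant import *
import cv2,numpy as np
print(get_obs())
for n in ("scene","side"):
    s=snapshot(n); cv2.imwrite(f"pics/{n}0.png",s["color"][:,:,::-1])
    print(n,[s[k] for k in("fx","fy","cx","cy","k1")],np.round(s["R"],4).tolist(),np.round(s["t"],4))
s=snapshot("wrist");print(s["tool_from_camera"],s["fx"],s["k1"])
E
```

```text
pics
{'clock': 0.0, 'joint_pos': array([-5.86093601e+01,  2.05923975e+01,  6.32211135e-01, -1.95660511e-02,
       -7.01352899e+01, -1.65074979e+01]), 'qvel': array([ 0.13415679,  0.01634234,  0.06953649,  0.12708838, -0.05350885,
        0.00876109]), 'tau': array([ 1.04900992e-03, -5.82720709e+01,  2.93060321e+01,  6.99753106e+00,
        6.84678686e-03, -1.65378224e-04]), 'tool_pos': array([ 0.17332487, -0.6521627 ,  0.40370144]), 'orientation': array([ 1.79903232e+02, -9.49629274e-03, -1.65123514e+02]), 'force': array([ 0.53712342, -0.23104098,  0.23127703]), 'moment': array([-0.00357832, -0.03938208,  0.03806293]), 'gripper_force': 0.0, 'opening': 0.08733263058827058}
scene [508.98638500445804, 508.98638500445804, 318.98809528293253, 243.90950495893284, -0.03199106437673388] [[-0.6487, -0.7609, 0.0133], [-0.5282, 0.4375, -0.7277], [0.5479, -0.4791, -0.6857]] [0.3118 0.3323 0.9599]
side [446.04432441278226, 446.04432441278226, 321.5241341704836, 240.685501758986, -0.0747367549378911] [[-0.9853, -0.1708, -0.0064], [-0.0969, 0.5886, -0.8026], [0.1409, -0.7902, -0.5965]] [0.4838 0.128  1.1145]
[[-4.83459574e-04 -9.61475913e-01 -2.74888768e-01  7.55427181e-02]
 [ 9.99999862e-01 -4.07997255e-04 -3.31697705e-04  2.48555830e-04]
 [ 2.06765491e-04 -2.74888890e-01  9.61475977e-01  1.91561208e-02]
 [ 0.00000000e+00  0.00000000e+00  0.00000000e+00  1.00000000e+00]] 381.414770861621 0.026437018163972384
```

View pics/scene0.png

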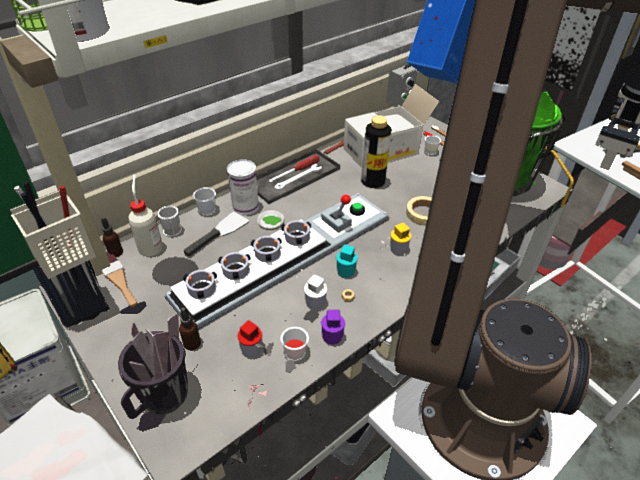

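View pics/side0.png

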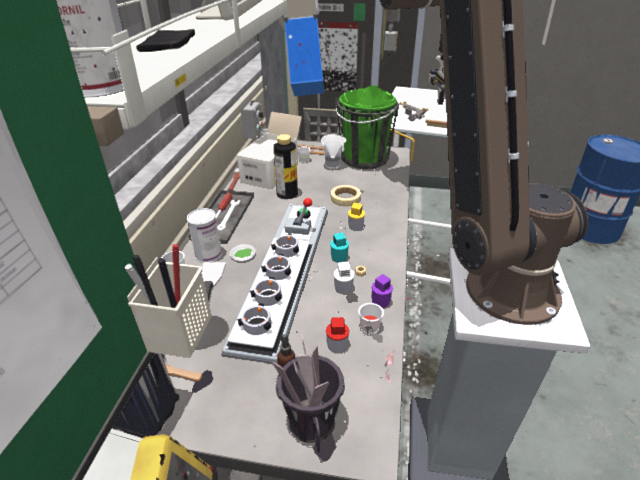

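Pots in the scene picture are red (250,335), white (315,292) and yellow (400,238). Look-alikes are purple (333,325) and turquoise (346,260). No blue lid shows in either view. The other red things are the lever ball (346,199) and the red-filled cup (294,345). The holder rims are at about (201,283), (235,264), (267,246) and (296,231), with the button at (357,209).

```bash
cat > h.py <<'E'
from plant import *
import cv2,numpy as np
from scipy.spatial.transform import Rotation as Ro
def cam(n):
    o=get_obs(); s=snapshot(n)
    if n=="wrist":
        T=s["tool_from_camera"]; Rt=Ro.from_euler('xyz',o["orientation"],degrees=True).as_matrix()
        s["Rc"]=Rt@T[:3,:3]; s["C"]=Rt@T[:3,3]+o["tool_pos"]
    else:
        s["Rc"]=np.array(s["R"]).T; s["C"]=-s["Rc"]@np.array(s["t"])
    return s
def ray(s,uv):
    d=np.array([(uv[0]-s["cx"])/s["fx"],(uv[1]-s["cy"])/s["fy"]]); u=d.copy()
    for _ in range(20): u=d/(1+s["k1"]*(u@u))
    return s["Rc"]@np.array([u[0],u[1],1])
def onz(s,uv,z):
    r=ray(s,uv); return s["C"]+r*(z-s["C"][2])/r[2]
def tri(a,ua,b,ub):
    r,q=ray(a,ua),ray(b,ub); k=np.linalg.lstsq(np.c_[r,-q],b["C"]-a["C"],rcond=None)[0]
    p,w=a["C"]+k[0]*r,b["C"]+k[1]*q; return (p+w)/2,np.linalg.norm(p-w)
def pix(s,X):
    c=s["Rc"].T@(np.array(X)-s["C"]);u=c[:2]/c[2];u=u*(1+s["k1"]*(u@u));return u*s["fx"]+[s["cx"],s["cy"]]
def go(x,y,z,yaw=None):
    o=get_obs();e=o["orientation"];Rt=Ro.from_euler('xyz',e,degrees=True).as_matrix()
    d=Rt.T@(np.array([x,y,z])-o["tool_pos"])/0.025
    print("rows-units shift",np.round(d,2),"yaw",round(e[2],1),"turn z units",None if yaw is None else round(-((yaw-e[2]+180)%360-180)/6,2))
E
python3 - <<'E'
from h import *
a,b=cam("scene"),cam("side")
P={"red":((250,330),(338,324)),"white":((315,283),(345,268)),"yellow":((402,231),(357,208)),"turq":((347,252),(340,238)),"purp":((333,317),(382,283)),
"s0":((201,280),(256,317)),"s1":((235,261),(267,290)),"s2":((267,243),(277,265)),"s3":((297,229),(287,243)),"ball":((346,199),(308,202)),"btn":((357,208),(304,210)),"nut":((348,295),(361,270))}
for k,(u,v) in P.items():
    p,e=tri(a,u,b,v); z={"s":.072,"b":p[2],"n":.013}.get(k[0],.076)
    print(k,np.round(p,3),"gap %.3f"%e,np.round(onz(a,u,z)[:2],3),np.round(onz(b,v,z)[:2],3))
E
```

```text
red [0.413 0.242 0.066] gap 0.003 [0.404 0.247] [0.412 0.25 ]
white [0.422 0.063 0.072] gap 0.001 [0.418 0.066] [0.421 0.067]
yellow [ 0.422 -0.217  0.067] gap 0.004 [ 0.413 -0.206] [ 0.422 -0.205]
turq [ 0.451 -0.059  0.069] gap 0.002 [ 0.445 -0.053] [ 0.45  -0.052]
purp [0.33  0.091 0.063] gap 0.001 [0.323 0.098] [0.33  0.107]
s0 [0.592 0.248 0.065] gap 0.002 [0.587 0.25 ] [0.589 0.256]
s1 [0.593 0.158 0.064] gap 0.005 [0.589 0.16 ] [0.588 0.17 ]
s2 [0.592 0.068 0.067] gap 0.006 [0.591 0.069] [0.588 0.079]
s3 [ 0.586 -0.018  0.069] gap 0.002 [ 0.585 -0.017] [ 0.584 -0.013]
ball [ 0.554 -0.148  0.118] gap 0.000 [ 0.554 -0.148] [ 0.554 -0.148]
btn [ 0.58  -0.217  0.041] gap 0.007 [ 0.576 -0.213] [ 0.583 -0.223]
nut [ 0.387 -0.007  0.011] gap 0.001 [ 0.385 -0.006] [ 0.387 -0.006]
```

```bash
python3 - <<'E'
from h import *
s=cam("scene")["color"][185:375,150:440]
cv2.imwrite("pics/crop.png",cv2.resize(s[:,:,::-1],None,fx=2.7,fy=2.7,interpolation=cv2.INTER_CUBIC))
E
```

```text
(no output)
```

View pics/crop.png

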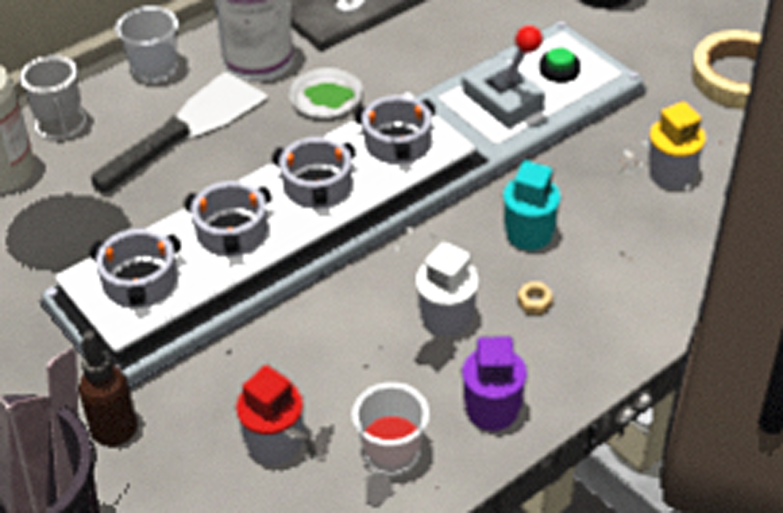

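The crop confirms the choice. Red, white and yellow have grey steel bodies, while turquoise and purple are solid-coloured look-alikes. Moving above the yellow pot.

```bash

python3 -m handwheel '[[1,-0.94,0.97,0.06,0,0,0],[1,-0.94,0.97,0.06,0,0,0],[1,-0.94,0.97,0.06,0,0,0],[1,-0.94,0.97,0.06,0,0,0],[1,-0.94,0.97,0.06,0,0,0]]'
python3 -m handwheel '[[1,-0.94,0.97,0.06,0,0,0],[1,-0.94,0.97,0.06,0,0,0],[1,-0.94,0.97,0.06,0,0,0],[1,-0.94,0.97,0.06,0,0,0],[1,-0.94,0.97,0.06,0,0,0]]'
python3 -m handwheel '[[1,-0.94,0.97,0.06,0,0,0],[1,-0.94,0.97,0.06,0,0,0],[1,-0.94,0.97,0.06,0,0,0],[1,-0.94,0.97,0.06,0,0,0],[1,-0.94,0.97,0.06,0,0,0]]'
python3 -m handwheel '[[1,0,0,0,0,0,-1],[1,0,0,0,0,0,-1],[1,0,0,0,0,0,-1],[1,0,0,0,0,0,-1],[1,0,0,0,0,0,-1]]'
python3 -m handwheel '[[1,0,0,0,0,0,-1],[1,0,0,0,0,0,-1],[1,0,0,0,0,0,-1],[1,0,0,0,0,0,-1],[1,0,0,0,0,0,-1]]'
python3 -m handwheel '[[1,0,0,0,0,0,-1],[1,0,0,0,0,0,-1],[1,0,0,0,0,0,-0.5],[1,0,0,0,0,0,0]]'
cat > knob.py <<'E'
from h import *
import sys
# knob top quad: brightest planar patch; colour mask then brighter part nearest the expected point
name,color=sys.argv[1:3]
s=cam("wrist");im=s["color"];cv2.imwrite(f"pics/{name}.png",im[:,:,::-1])
h=cv2.cvtColor(im,cv2.COLOR_RGB2HSV);H,S,V=cv2.split(h)
m={"yellow":(H>15)&(H<35)&(S>140),"red":((H<8)|(H>172))&(S>150),"white":(S<40)&(V>200)}[color].astype(np.uint8)
n,l,st,c=cv2.connectedComponentsWithStats(m)
for i in range(1,n):
    if st[i,4]>400:
        mi=(l==i);vs=np.percentile(V[mi],[5,25,50,75,95])
        print(i,st[i],np.round(c[i],1),vs,np.round(onz(s,c[i],.06),3),"r/px",np.round(cv2.minEnclosingCircle(np.argwhere(mi)[:,::-1].astype(np.float32)),1) if 0 else cv2.minEnclosingCircle(np.argwhere(mi)[:,::-1].astype(np.float32)))
E
python3 knob.py y1 yellow
```

```text
clock: 0.92
tool_pos: [0.2562, -0.504, 0.3972]
orientation: [-180.0, 0.0, -165.1]
force: [-0.4, 0.1, 0.1]
opening: 0.0877
gripper_force: 0.0
clock: 1.55
tool_pos: [0.3385, -0.3566, 0.3898]
orientation: [-180.0, 0.0, -165.1]
force: [0.7, -0.1, -0.5]
opening: 0.0876
gripper_force: 0.0
clock: 2.17
tool_pos: [0.421, -0.2092, 0.3823]
orientation: [-180.0, 0.0, -165.1]
force: [-0.1, -0.3, -0.7]
opening: 0.0877
gripper_force: 0.0
clock: 2.8
tool_pos: [0.4205, -0.2102, 0.3823]
orientation: [-180.0, 0.0, -134.9]
force: [0.3, 0.3, 0.0]
opening: 0.0875
gripper_force: 0.0
clock: 3.42
tool_pos: [0.4205, -0.2102, 0.3823]
orientation: [-180.0, 0.0, -104.9]
force: [0.4, 0.1, 0.4]
opening: 0.0876
gripper_force: 0.0
clock: 3.92
tool_pos: [0.4205, -0.2102, 0.3823]
orientation: [-180.0, -0.0, -90.1]
force: [-0.3, -0.5, 0.7]
opening: 0.0875
gripper_force: 0.0
1 [ 288  188   59   59 2753] [317.1 216.8] [111. 171. 186. 192. 198.] [ 0.424 -0.222  0.06 ] r/px ((317.1321716308594, 216.7709197998047), 30.01791763305664)
2 [ 96 314  36  67 894] [110.8 346.7] [ 88.   90.   92.  103.  159.7] [ 0.607 -0.105  0.06 ] r/px ((113.5, 347.0), 34.07721710205078)
3 [514 314  36  67 898] [534.9 346.4] [ 81.  82.  83.  96. 127.] [ 0.231 -0.104  0.06 ] r/px ((531.5, 347.0), 34.07721710205078)
6 [ 287  395  353   19 3683] [486.6 405.1] [78. 82. 85. 87. 88.] [ 0.267 -0.043  0.06 ] r/px ((463.0596618652344, 404.5), 176.14564514160156)
```

View pics/y1.png

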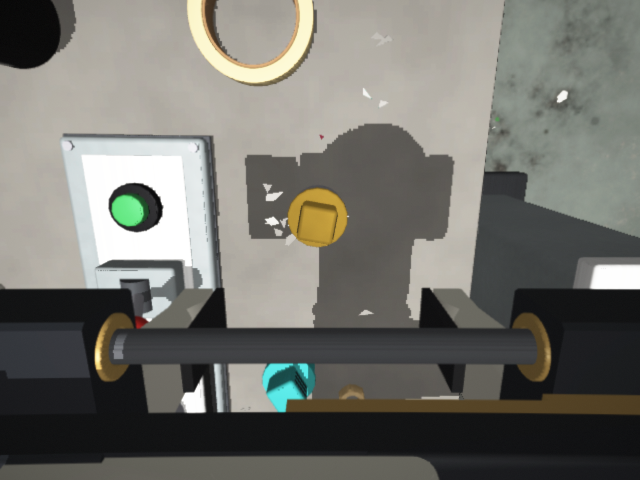

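The yellow lid circle is at (317,217), with its knob nearly square to the view. The button is at (128,210), the tape roll at (250,20) and the turquoise look-alike at (288,380). Now the knob angle and the shift to grasp.

```bash
cat > ang.py <<'E'
from h import *
def measure(s,color):
    im=s["color"];H,S,V=cv2.split(cv2.cvtColor(im,cv2.COLOR_RGB2HSV))
    m={"yellow":(H>15)&(H<35)&(S>140)&(V>100),"red":((H<8)|(H>172))&(S>150)&(V>60),"white":(S<45)&(V>150)}[color].astype(np.uint8)
    m[290:]=0
    n,l,st,c=cv2.connectedComponentsWithStats(m)
    i=min((i for i in range(1,n) if st[i,4]>1200 and 0.6<st[i,2]/st[i,3]<1.6),key=lambda i:np.hypot(*(c[i]-[320,240])))
    (u,v),r=cv2.minEnclosingCircle(np.argwhere(l==i)[:,::-1].astype(np.float32))
    p=onz(s,(u,v),.05); depth=(s["Rc"].T@(p-s["C"]))[2]
    print(color,"px",np.round((u,v,r),1),"lid mm",round(r*2*depth/s["fx"]*1000,1),"centre",np.round(p,4))
    g=cv2.cvtColor(im,cv2.COLOR_RGB2GRAY);g=cv2.resize(g[int(v-r):int(v+r),int(u-r):int(u+r)],None,fx=4,fy=4,interpolation=cv2.INTER_CUBIC)
    ls=cv2.HoughLinesP(cv2.Canny(g,25,70),1,np.pi/180,25,minLineLength=55,maxLineGap=6)
    for x0,y0,x1,y1 in ([] if ls is None else ls.reshape(-1,4)):
        q=[onz(s,(u-r+x/4,v-r+y/4),.076)[:2] for x,y in((x0,y0),(x1,y1))]
        d=q[1]-q[0];print("  edge world deg mod90 %.1f len %.0f mm"%(np.degrees(np.arctan2(d[1],d[0]))%90,np.hypot(*d)*1000))
    return p
if __name__=="__main__":
    import sys
    s=cam("wrist");p=measure(s,sys.argv[1]);go(p[0],p[1],.231,-90)
E
python3 ang.py yellow
```

```text
yellow px [317. 217.  30.] lid mm 50.2 centre [ 0.4237 -0.2197  0.05  ]
  edge world deg mod90 79.6 len 14 mm
  edge world deg mod90 79.5 len 23 mm
  edge world deg mod90 79.7 len 21 mm
rows-units shift [ 0.38 -0.13  6.05] yaw -90.2 turn z units -0.03
```

```bash

python3 -m handwheel '[[1,0.38,-0.13,1,0,0,0],[1,0,0,1,0,0,0.9],[1,0,0,1,0,0,0.8],[1,0,0,1,0,0,0],[1,0,0,1,0,0,0]]'
python3 -m handwheel '[[1,0,0,0.5,0,0,0],[1,0,0,0.5,0,0,0],[-1,0,0,0,0,0,0],[-1,0,0,0,0,0,0],[-1,0,0,0,0,0,0]]'
python3 -m handwheel '[[-1,0,0,0,0,0,0],[-1,0,0,0,0,0,0],[-1,0,0,0,0,0,0]]'
```

```text
clock: 4.65
tool_pos: [0.4239, -0.2198, 0.2565]
orientation: [-180.0, -0.0, -100.4]
force: [0.2, -0.1, 0.0]
opening: 0.0881
gripper_force: 0.0
clock: 5.28
tool_pos: [0.4241, -0.2198, 0.2328]
orientation: [-179.9, 0.0, -100.3]
force: [0.2, -0.1, 0.9]
opening: 0.0633
gripper_force: 0.0
clock: 5.65
tool_pos: [0.4238, -0.2197, 0.2323]
orientation: [-180.0, 0.0, -100.3]
force: [0.4, -0.9, 0.1]
opening: 0.033
gripper_force: 0.0
```

```bash

python3 -m handwheel '[[-1,0,0,0,0,0,0],[-1,0,0,-0.4,0,0,0],[-1,0,0,-1,0,0,0],[-1,0,0,-1,0,0,-0.8],[-1,0,0,-1,0,0,-0.9]]'
python3 -m handwheel '[[-1,0,0,-1,0,0,0],[-1,0,0,-1,0,0,0],[-1,0,0,-0.8,0,0,0],[-1,-1,-0.54,0,0,0,0],[-1,-1,-0.54,0,0,0,0]]'
python3 -m handwheel '[[-1,-1,-0.54,0,0,0,0],[-1,-1,-0.54,0,0,0,0],[-1,-1,-0.54,0,0,0,0],[-1,-1,-0.54,0,0,0,0],[-1,-1,-0.54,0,0,0,0]]'
python3 -m handwheel '[[-1,-1,-0.54,0,0,0,0],[-1,-1,-0.54,0,0,0,0],[-1,-1,-0.54,0,0,0,0],[-1,-1,-0.54,0,0,0,0],[-1,-1,-0.54,0,0,0,0]]'
python3 -c '
from h import *
o=get_obs();print(o["opening"],o["gripper_force"])
s=cam("wrist");cv2.imwrite("pics/s1.png",s["color"][:,:,::-1])
print(pix(s,[.586,-.017,.072]))'
```

```text
clock: 6.28
tool_pos: [0.4236, -0.2197, 0.3184]
orientation: [180.0, 0.0, -90.0]
force: [0.2, -0.3, -1.6]
opening: 0.0277
gripper_force: 29.9
clock: 6.9
tool_pos: [0.4507, -0.1694, 0.388]
orientation: [-180.0, 0.0, -90.2]
force: [1.5, -0.3, -2.3]
opening: 0.0275
gripper_force: 29.9
clock: 7.52
tool_pos: [0.5187, -0.0441, 0.3876]
orientation: [180.0, 0.0, -90.1]
force: [0.1, -0.8, -1.3]
opening: 0.0277
gripper_force: 29.9
clock: 8.15
tool_pos: [0.5873, 0.0816, 0.3871]
orientation: [180.0, -0.0, -90.1]
force: [0.9, -0.0, -1.1]
opening: 0.0282
gripper_force: 29.9
0.028169605019669804 29.923252165317535
[321.98865642 101.25498299]
```

View pics/s1.png

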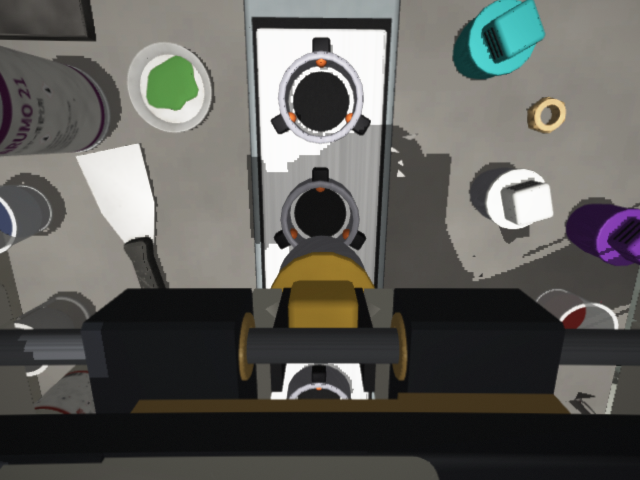

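s3 is at (321,97) and s2 at (320,213). The yellow pot is held by its knob at (320,285).

```bash
cat > seat.py <<'E'
from h import *
import sys
def seats(s,guess):
    g=cv2.cvtColor(s["color"],cv2.COLOR_RGB2GRAY)
    for X in guess:
        u,v=pix(s,X);k=s["fx"]/(s["Rc"].T@(np.array(X)-s["C"]))[2]
        x0,y0=max(int(u-60),0),max(int(v-60),0);f=4
        c=cv2.resize(g[y0:y0+120,x0:x0+120],None,fx=f,fy=f,interpolation=cv2.INTER_CUBIC)
        for nm,R,z in(("outer",.0315,.072),("inner",.026,.072)):
            r=R*k*f;h=cv2.HoughCircles(c,cv2.HOUGH_GRADIENT,1.5,30,param1=120,param2=20,minRadius=int(r*.95),maxRadius=int(r*1.05))
            if h is None: print(nm,"none");continue
            for a,b,rr in h[0][:2]:
                print(nm,"px",np.round((x0+a/f,y0+b/f,rr/f),1),"exp r",round(r/f,1),np.round(onz(s,(x0+a/f,y0+b/f),z),4))
if __name__=="__main__":
    s=cam("wrist");seats(s,[eval(a) for a in sys.argv[1:]])
E
python3 seat.py "(.587,-.015,.072)" "(.588,.075,.072)"
python3 -c '
from h import *
s=cam("wrist");T=np.linalg.inv(s["tool_from_camera"]);o=get_obs()
Rt=Ro.from_euler("xyz",o["orientation"],degrees=True).as_matrix()
for x in(.012,.014,.016): print(x,[np.round(pix(s,Rt@np.array(p)+o["tool_pos"]),1) for p in((x,0,.155),(x,0,.181),(x+.0115,0,.181),(0,.0255,.181))])
H,S,V=cv2.split(cv2.cvtColor(s["color"],cv2.COLOR_RGB2HSV));print([(r,int(H[r,322]),int(S[r,322]),int(V[r,322])) for r in range(232,292,2)])
print([int(x) for x in np.flatnonzero((S[275]>140)&(H[275]>15)&(H[275]<35))[[0,-1]]])
'
```

```text
outer px [323.6  88.9  41.7] exp r 43.3 [ 0.5869 -0.0227  0.072 ]
outer px [323.9  98.3  41.7] exp r 43.3 [ 0.5866 -0.0165  0.072 ]
inner px [323.6  91.2  36. ] exp r 35.7 [ 0.5869 -0.0212  0.072 ]
inner px [323.6  98.7  34.8] exp r 35.7 [ 0.5869 -0.0162  0.072 ]
outer px [322.2 215.4  39.6] exp r 39.8 [0.588  0.0697 0.072 ]
outer px [330.4 220.7  40.4] exp r 39.8 [0.5815 0.0739 0.072 ]
inner px [316.9 216.9  34. ] exp r 32.8 [0.5922 0.0709 0.072 ]
inner px [322.6 206.4  32.8] exp r 32.8 [0.5877 0.0625 0.072 ]
0.012 [array([321.5, 301.3]), array([321.7, 277.3]), array([321.6, 253. ]), array([377. , 301.8])]
0.014 [array([321.5, 296.5]), array([321.7, 273.2]), array([321.6, 248.7]), array([377. , 301.8])]
0.016 [array([321.5, 291.7]), array([321.7, 269. ]), array([321.6, 244.4]), array([377. , 301.8])]
[(232, 135, 28, 18), (234, 30, 12, 21), (236, 120, 9, 58), (238, 128, 17, 61), (240, 120, 13, 60), (242, 120, 13, 60), (244, 130, 13, 59), (246, 120, 12, 62), (248, 120, 12, 62), (250, 135, 9, 60), (252, 21, 167, 78), (254, 21, 184, 97), (256, 21, 180, 147), (258, 21, 184, 150), (260, 21, 181, 151), (262, 21, 182, 150), (264, 21, 183, 149), (266, 21, 181, 149), (268, 21, 181, 149), (270, 21, 182, 150), (272, 21, 182, 150), (274, 21, 181, 149), (276, 21, 181, 148), (278, 21, 181, 148), (280, 21, 183, 113), (282, 21, 185, 80), (284, 21, 187, 79), (286, 21, 183, 81), (288, 20, 183, 81), (290, 22, 182, 80)]
[278, 366]
```

```bash

python3 -m handwheel '[[-1,1,0,0,0,0,0],[-1,1,0,0,0,0,0],[-1,1,0,0,0,0,0],[-1,1,0.02,0,0,0,0],[-1,0,0,0,0,0,0]]'
python3 -m handwheel '[[-1,0,0,1,0,0,0],[-1,0,0,1,0,0,0],[-1,0,0,1,0,0,0],[-1,0,0,0,0,0,0]]'
python3 -c '
from h import *
a,b=cam("scene"),cam("side")
x=[cv2.resize(s["color"][int(v)-60:int(v)+60,int(u)-50:int(u)+50],None,fx=4,fy=4,interpolation=cv2.INTER_CUBIC) for s in(a,b) for u,v in [pix(s,[.587,-.017,.08])]]
cv2.imwrite("pics/place.png",np.hstack(x)[:,:,::-1]); print(pix(a,[.587,-.017,.08]),pix(b,[.587,-.017,.08]),get_obs()["force"])'
```

```text
clock: 8.93
tool_pos: [0.5855, -0.0216, 0.3872]
orientation: [180.0, -0.0, -90.2]
force: [0.9, -0.1, -1.3]
opening: 0.028
gripper_force: 29.9
clock: 9.43
tool_pos: [0.5851, -0.0198, 0.3104]
orientation: [179.8, -0.0, -90.1]
force: [-0.4, -1.2, -1.0]
opening: 0.0276
gripper_force: 29.9
[296.3148188  226.02660534] [286.17853189 239.50701885] [ 0.26916861 -0.38010247 -1.17912493]
```

View pics/place.png

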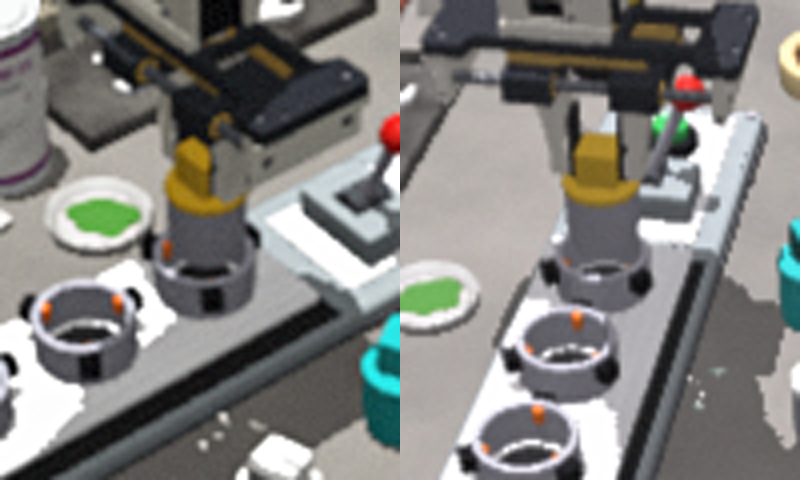

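The pot is centred over the rightmost holder in both views, with pot axis and holder axis in line to about 1 mm. Lowering it gently.

```bash

python3 -m handwheel '[[-1,0,0,0.1,0,0,0],[-1,0,0,0.1,0,0,0],[-1,0,0,0.1,0,0,0],[-1,0,0,0.1,0,0,0]]'
python3 -m handwheel '[[-1,0,0,0.08,0,0,0],[-1,0,0,0.08,0,0,0],[-1,0,0,0.04,0,0,0],[-1,0,0,0,0,0,0]]'
```

```text
clock: 10.02
tool_pos: [0.5857, -0.0201, 0.3021]
orientation: [-180.0, 0.0, -90.1]
force: [0.4, -0.3, -2.6]
opening: 0.0278
gripper_force: 29.9
clock: 10.52
tool_pos: [0.586, -0.0201, 0.2973]
orientation: [-180.0, -0.0, -90.1]
force: [2.4, -0.7, -1.0]
opening: 0.0279
gripper_force: 29.9
```

```bash

python3 -m handwheel '[[-1,0,0,0.04,0,0,1],[-1,0,0,0.04,0,0,1],[-1,0,0,0.04,0,0,-1],[-1,0,0,0.04,0,0,-1]]'
python3 -m handwheel '[[-1,0,0,0.04,0,0,-1],[-1,0,0,0.04,0,0,-1],[-1,0,0,0.04,0,0,1],[-1,0,0,0.04,0,0,1]]'
```

```text
clock: 11.02
tool_pos: [0.5865, -0.0199, 0.2937]
orientation: [-179.9, 0.0, -89.9]
force: [3.6, -0.7, -1.3]
opening: 0.0275
gripper_force: 30.0
clock: 11.52
tool_pos: [0.5865, -0.0199, 0.2898]
orientation: [-179.9, 0.0, -90.3]
force: [4.1, 0.4, 0.8]
opening: 0.0278
gripper_force: 30.0
```

```bash

python3 -m handwheel '[[-1,0,-0.03,0.04,0,0,1],[-1,0,0,0.04,0,0,1],[-1,0,0,0.04,0,0,-1],[-1,0,0,0.04,0,0,-1]]'
python3 -m handwheel '[[-1,0,0,0.04,0,0,-1],[-1,0,0,0.04,0,0,-1],[-1,0,0,0.04,0,0,1],[-1,0,0,0.04,0,0,1]]'
```

```text
clock: 12.02
tool_pos: [0.5873, -0.0199, 0.2861]
orientation: [-179.8, 0.0, -89.9]
force: [2.1, -0.6, 1.4]
opening: 0.0277
gripper_force: 30.0
clock: 12.52
tool_pos: [0.5872, -0.02, 0.2823]
orientation: [-179.9, 0.0, -90.3]
force: [0.1, 0.2, 5.5]
opening: 0.0275
gripper_force: 30.0
```

```bash

python3 -m handwheel '[[-1,0,0,0.03,0,0,1],[-1,0,0,0.03,0,0,1],[-1,0,0,0.03,0,0,-1],[-1,0,0,0.03,0,0,-1]]'
python3 -m handwheel '[[-1,0,0,0.03,0,0,-1],[-1,0,0,0.03,0,0,-1],[-1,0,0,0.03,0,0,1],[-1,0,0,0.03,0,0,1]]'
```

```text
clock: 13.02
tool_pos: [0.5871, -0.0198, 0.2789]
orientation: [-179.9, 0.0, -89.9]
force: [4.3, 1.5, 0.1]
opening: 0.0277
gripper_force: 30.0
clock: 13.52
tool_pos: [0.5874, -0.0202, 0.276]
orientation: [-179.8, -0.0, -90.2]
force: [7.3, -6.0, -1.0]
opening: 0.028
gripper_force: 30.0
```

```bash

python3 -m handwheel '[[-1,0.02,-0.03,0.03,0,0,1],[-1,0.02,-0.02,0.03,0,0,1],[-1,0,0,0.03,0,0,-1],[-1,0,0,0.03,0,0,-1]]'
python3 -m handwheel '[[-1,0,0,0.02,0,0,-1],[-1,0,0,0.02,0,0,-1],[-1,0,0,0.02,0,0,1],[-1,0,0,0.02,0,0,1]]'
```

```text
clock: 14.02
tool_pos: [0.5873, -0.0208, 0.2723]
orientation: [180.0, 0.0, -90.0]
force: [-4.0, 2.2, 1.6]
opening: 0.0278
gripper_force: 30.0
clock: 14.52
tool_pos: [0.5877, -0.021, 0.271]
orientation: [-180.0, -0.0, -90.2]
force: [-0.8, -3.3, 6.9]
opening: 0.0279
gripper_force: 30.2
```

```bash

python3 -m handwheel '[[-1,0,0,0.02,0,0,1],[-1,0,0,0.02,0,0,1],[-1,0,0,0.01,0,0,-1],[-1,0,0,0.01,0,0,-1]]'
python3 -m handwheel '[[-1,0,0,0,0,0,-1],[-1,0,0,0,0,0,-1],[-1,0,0,0,0,0,1],[-1,0,0,0,0,0,1],[-1,0,0,0,0,0,0]]'
```

```text
clock: 15.02
tool_pos: [0.5881, -0.0212, 0.2701]
orientation: [-179.9, -0.0, -89.9]
force: [-3.1, -5.0, 9.2]
opening: 0.0279
gripper_force: 30.0
clock: 15.65
tool_pos: [0.5882, -0.0215, 0.2702]
orientation: [-179.9, -0.1, -90.2]
force: [0.8, -2.8, 7.5]
opening: 0.0276
gripper_force: 30.0
```

Steady 8–9 N under twisting, with stiffness matching the carrier spring, so the pot is home. Releasing and going on to white.

```bash

python3 -m handwheel '[[-1,0,0,-0.1,0,0,0],[0.4,0,0,0,0,0,0],[0.4,0,0,0,0,0,0],[0.4,0,0,0,0,0,0],[0.4,0,0,0,0,0,0]]'
python3 -m handwheel '[[0.4,0,0,-0.4,0,0,0],[0.4,0,0,-1,0,0,0],[0.4,0,0,-1,0,0,0],[0.4,0,0,-1,0,0,0],[1,0,0,-1,0,0,0]]'
python3 -m handwheel '[[1,-0.5,0.96,0,0,0,0],[1,-0.5,0.96,0,0,0,0],[1,-0.5,0.96,0,0,0,0],[1,-0.5,0.96,0,0,0,0],[1,-0.5,0.96,0,0,0,0]]'
python3 -m handwheel '[[1,-0.5,0.96,0,0,0,0],[1,-0.5,0.96,0,0,0,0],[1,0,0,0,0,0,0]]'
python3 ang.py white
python3 -c '
from h import *
s=cam("wrist");cv2.imwrite("pics/w1.png",s["color"][:,:,::-1])'
```

```text
clock: 16.27
tool_pos: [0.5876, -0.021, 0.2709]
orientation: [180.0, 0.0, -90.1]
force: [0.5, -0.4, -0.5]
opening: 0.0593
gripper_force: 0.0
clock: 16.9
tool_pos: [0.5876, -0.0212, 0.3828]
orientation: [-180.0, 0.0, -90.1]
force: [-0.0, -0.2, -0.2]
opening: 0.0668
gripper_force: 0.0
clock: 17.52
tool_pos: [0.467, 0.0419, 0.3819]
orientation: [-180.0, 0.0, -90.1]
force: [0.7, 0.6, -0.1]
opening: 0.0879
gripper_force: 0.0
clock: 17.9
tool_pos: [0.4187, 0.067, 0.3822]
orientation: [-179.9, 0.1, -90.0]
force: [0.1, -0.4, 0.3]
opening: 0.0875
gripper_force: 0.0
white px [110.5 166.5 143.6] lid mm 231.6 centre [0.5871 0.0169 0.05  ]Traceback (most recent call last):
  File "ang.py", line 19, in <module>
    s=cam("wrist");p=measure(s,sys.argv[1]);go(p[0],p[1],.231,-90)
                     ~~~~~~~^^^^^^^^^^^^^^^
  File "ang.py", line 11, in measure
    g=cv2.cvtColor(im,cv2.COLOR_RGB2GRAY);g=cv2.resize(g[int(v-r):int(v+r),int(u-r):int(u+r)],None,fx=4,fy=4,interpolation=cv2.INTER_CUBIC)
                                            ~~~~~~~~~~^^^^^^^^^^^^^^^^^^^^^^^^^^^^^^^^^^^^^^^^^^^^^^^^^^^^^^^^^^^^^^^^^^^^^^^^^^^^^^^^^^^^^
cv2.error: OpenCV(4.12.0) /io/opencv/modules/imgproc/src/resize.cpp:4208: error: (-215:Assertion failed) !ssize.empty() in function 'resize'
```

View pics/w1.png

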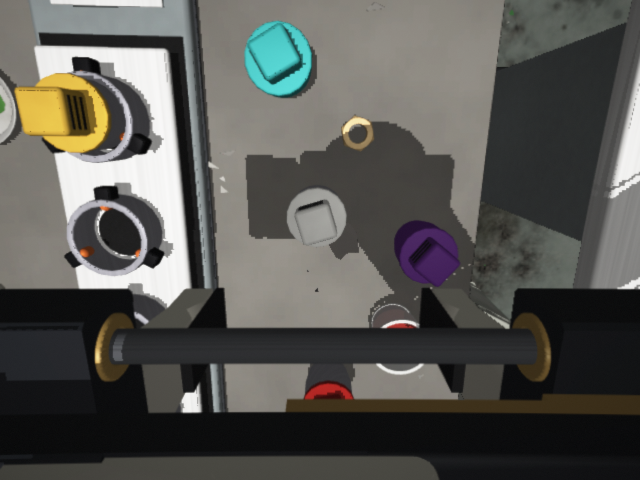

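The white lid is at (317,217), nicely under the tool and in shadow. The purple look-alike is at (428,250), so I'll use a smaller opening.

```bash
sed -i 's/    m\[290:\]=0/    m[290:]=0;m[:150]=0;m[:,:250]=0;m[:,390:]=0/; s/"white":(S<45)&(V>150)/"white":(S<45)\&(V>115)/' ang.py; python3 ang.py white
```

```text
white px [319.5 262.8  74.3] lid mm 128.4 centre [0.4216 0.0979 0.05  ]
  edge world deg mod90 89.9 len 76 mm
  edge world deg mod90 89.9 len 22 mm
  edge world deg mod90 86.8 len 14 mm
  edge world deg mod90 87.6 len 14 mm
  edge world deg mod90 16.9 len 17 mm
  edge world deg mod90 16.0 len 20 mm
  edge world deg mod90 16.5 len 21 mm
  edge world deg mod90 17.0 len 19 mm
  edge world deg mod90 1.0 len 10 mm
  edge world deg mod90 16.7 len 16 mm
rows-units shift [-1.24 -0.05  6.03] yaw -90.1 turn z units -0.02
```

```bash
python3 - <<'E'
from h import *
s=cam("wrist");g=cv2.cvtColor(s["color"],cv2.COLOR_RGB2GRAY);c=cv2.resize(g[170:265,270:365],None,fx=4,fy=4,interpolation=cv2.INTER_CUBIC)
h=cv2.HoughCircles(c,cv2.HOUGH_GRADIENT,1.5,20,param1=100,param2=20,minRadius=112,maxRadius=128)
for a,b,r in h[0][:3]:
    p=onz(s,(270+a/4,170+b/4),.05);print(270+a/4,170+b/4,r/4,np.round(p,4))
    go(p[0],p[1],.231,-73.3)
E
```

```text
317.0625 218.5625 29.5 [0.4236 0.0586 0.05  ]
rows-units shift [ 0.32 -0.13  6.02] yaw -90.1 turn z units -2.8
```

```bash

python3 -m handwheel '[[0.4,0.28,-0.13,0.5,0,0,0],[0.4,0,0,1,0,0,-1],[0.4,0,0,1,0,0,-1],[0.4,0,0,1,0,0,-0.8],[0.4,0,0,1,0,0,0]]'
python3 -m handwheel '[[0.4,0,0,1,0,0,0],[0.4,0,0,0.5,0,0,0],[-1,0,0,0,0,0,0],[-1,0,0,0,0,0,0],[-1,0,0,0,0,0,0]]'
python3 -m handwheel '[[-1,0,0,0,0,0,0],[-1,0,0,0,0,0,0],[-1,0,0,0,0,0,0]]'
```

```text
clock: 18.73
tool_pos: [0.4232, 0.0589, 0.2669]
orientation: [179.9, -0.0, -73.3]
force: [0.7, -0.2, 0.1]
opening: 0.0614
gripper_force: 0.0
clock: 19.35
tool_pos: [0.4234, 0.0599, 0.2319]
orientation: [-179.9, 0.0, -73.3]
force: [0.4, -0.6, 0.3]
opening: 0.0369
gripper_force: 0.0
clock: 19.73
tool_pos: [0.4234, 0.0599, 0.2316]
orientation: [-179.9, 0.0, -73.3]
force: [-0.0, 1.0, 4.5]
opening: 0.0279
gripper_force: 29.9
```

```bash

python3 -m handwheel '[[-1,0,0,-0.4,0,0,0],[-1,0,0,-1,0,0,0],[-1,0,0,-1,0,0,1],[-1,0,0,-1,0,0,1],[-1,0,0,-1,0,0,0.8]]'
python3 -m handwheel '[[-1,0,-1,0,0,0,0],[-1,0,-1,0,0,0,0],[-1,0,-1,0,0,0,0],[-1,0,-1,0,0,0,0],[-1,0,-1,0,0,0,0]]'
python3 -m handwheel '[[-1,-0.44,-1,0,0,0,0],[-1,0,-0.6,0,0,0,0],[-1,0,0,0,0,0,0],[-1,0,0,0,0,0,0]]'
python3 -c '
from h import *
go(.5885,.071,.31,-90)
s=cam("wrist");H,S,V=cv2.split(cv2.cvtColor(s["color"],cv2.COLOR_RGB2HSV));print([(r,int(S[r,322]),int(V[r,322])) for r in range(234,292,2)])
a,b=cam("scene"),cam("side")
x=[cv2.resize(s["color"][int(v)-60:int(v)+60,int(u)-50:int(u)+50],None,fx=4,fy=4,interpolation=cv2.INTER_CUBIC) for s in(a,b) for u,v in [pix(s,[.587,.073,.08])]]
cv2.imwrite("pics/place2.png",np.hstack(x)[:,:,::-1])'
```

```text
clock: 20.35
tool_pos: [0.4226, 0.0594, 0.3422]
orientation: [180.0, -0.0, -90.3]
force: [-0.1, 0.6, -1.1]
opening: 0.0279
gripper_force: 29.9
clock: 20.98
tool_pos: [0.5485, 0.0592, 0.3413]
orientation: [179.9, -0.0, -90.1]
force: [0.7, 0.5, -0.2]
opening: 0.0279
gripper_force: 29.9
clock: 21.48
tool_pos: [0.5874, 0.07, 0.341]
orientation: [179.9, -0.0, -90.1]
force: [-0.9, -0.2, -1.1]
opening: 0.0276
gripper_force: 29.9
rows-units shift [-0.04 -0.05  1.24] yaw -90.1 turn z units -0.02
[(234, 8, 62), (236, 16, 65), (238, 12, 62), (240, 16, 64), (242, 8, 63), (244, 8, 67), (246, 8, 99), (248, 10, 132), (250, 8, 166), (252, 8, 168), (254, 6, 167), (256, 8, 168), (258, 6, 169), (260, 8, 170), (262, 6, 170), (264, 6, 171), (266, 7, 171), (268, 7, 171), (270, 7, 171), (272, 6, 170), (274, 9, 147), (276, 11, 68), (278, 0, 26), (280, 11, 91), (282, 12, 22), (284, 7, 39), (286, 11, 91), (288, 0, 12), (290, 8, 61)]
```

View pics/place2.png

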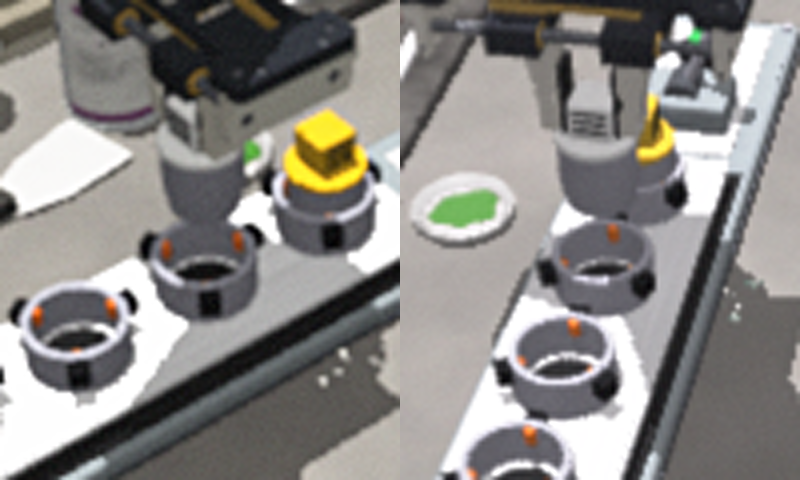

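The yellow pot sits deep in s3. The white pot is in line over s2: scene pot axis 202 against holder 204, side 600 against 603. Lowering.

```bash

python3 -m handwheel '[[-1,-0.08,-0.05,0.4,0,0,0],[-1,0,0,0.4,0,0,0],[-1,0,0,0.4,0,0,0],[-1,0,0,0.1,0,0,0],[-1,0,0,0,0,0,0]]'
python3 -m handwheel '[[-1,0,0,0.12,0,0,0],[-1,0,0,0.12,0,0,0],[-1,0,0,0.12,0,0,0],[-1,0,0,0.1,0,0,0]]'
python3 -m handwheel '[[-1,0,0,0.04,0,0,1],[-1,0,0,0.04,0,0,1],[-1,0,0,0.04,0,0,-1],[-1,0,0,0.04,0,0,-1]]'
```

```text
clock: 22.25
tool_pos: [0.5894, 0.0724, 0.3084]
orientation: [180.0, -0.0, -90.1]
force: [0.7, 0.1, -1.4]
opening: 0.028
gripper_force: 29.9
clock: 22.75
tool_pos: [0.5893, 0.0724, 0.297]
orientation: [180.0, -0.0, -90.1]
force: [-0.2, 0.3, -1.5]
opening: 0.0278
gripper_force: 29.9
clock: 23.25
tool_pos: [0.5893, 0.0725, 0.293]
orientation: [180.0, 0.0, -89.9]
force: [-0.2, 0.8, -2.1]
opening: 0.028
gripper_force: 29.9
```

```bash

python3 -m handwheel '[[-1,0,0,0.04,0,0,-1],[-1,0,0,0.04,0,0,-1],[-1,0,0,0.04,0,0,1],[-1,0,0,0.04,0,0,1]]'
python3 -m handwheel '[[-1,0,0,0.04,0,0,1],[-1,0,0,0.04,0,0,1],[-1,0,0,0.04,0,0,-1],[-1,0,0,0.04,0,0,-1]]'
```

```text
clock: 23.75
tool_pos: [0.5892, 0.0726, 0.2891]
orientation: [180.0, 0.0, -90.3]
force: [-0.6, 1.0, 1.3]
opening: 0.0277
gripper_force: 29.9
clock: 24.25
tool_pos: [0.5893, 0.0726, 0.2855]
orientation: [-180.0, 0.0, -89.9]
force: [-3.7, -0.6, 3.4]
opening: 0.0273
gripper_force: 29.9
```

```bash

python3 -m handwheel '[[-1,0,0.02,0.04,0,0,-1],[-1,0,0,0.04,0,0,-1],[-1,0,0,0.04,0,0,1],[-1,0,0,0.04,0,0,1]]'
python3 -m handwheel '[[-1,0,0,0.03,0,0,1],[-1,0,0,0.03,0,0,1],[-1,0,0,0.03,0,0,-1],[-1,0,0,0.03,0,0,-1]]'
```

```text
clock: 24.75
tool_pos: [0.5892, 0.0729, 0.2818]
orientation: [-179.9, 0.1, -90.3]
force: [-1.7, 3.4, 3.0]
opening: 0.0275
gripper_force: 29.9
clock: 25.25
tool_pos: [0.5889, 0.0723, 0.2789]
orientation: [-180.0, -0.0, -89.9]
force: [-2.4, -4.6, 7.0]
opening: 0.0279
gripper_force: 30.0
```

```bash

python3 -m handwheel '[[-1,0,0,0.02,0,0,-1],[-1,0,0,0.02,0,0,-1],[-1,0,0,0.02,0,0,1],[-1,0,0,0.02,0,0,1]]'
python3 -m handwheel '[[-1,0,0,0.02,0,0,1],[-1,0,0,0.02,0,0,1],[-1,0,0,0.02,0,0,-1],[-1,0,0,0.02,0,0,-1]]'
```

```text
clock: 25.75
tool_pos: [0.5896, 0.0724, 0.2767]
orientation: [-179.9, -0.0, -90.2]
force: [0.2, -6.6, 0.5]
opening: 0.0278
gripper_force: 30.0
clock: 26.25
tool_pos: [0.5889, 0.0726, 0.2742]
orientation: [-180.0, 0.0, -89.9]
force: [-1.4, 0.8, -0.3]
opening: 0.0281
gripper_force: 30.0
```

```bash

python3 -m handwheel '[[-1,0,0,0.03,0,0,-1],[-1,0,0,0.03,0,0,-1],[-1,0,0,0.02,0,0,1],[-1,0,0,0.02,0,0,1]]'
python3 -m handwheel '[[-1,0,0,0.02,0,0,1],[-1,0,0,0.02,0,0,1],[-1,0,0,0.02,0,0,-1],[-1,0,0,0.02,0,0,-1]]'
```

```text
clock: 26.75
tool_pos: [0.5901, 0.0732, 0.2725]
orientation: [-179.8, 0.1, -90.2]
force: [2.2, 4.7, 0.4]
opening: 0.0275
gripper_force: 30.0
clock: 27.25
tool_pos: [0.5897, 0.0725, 0.2707]
orientation: [-179.8, 0.0, -89.9]
force: [0.9, 1.3, 5.2]
opening: 0.028
gripper_force: 30.1
```

```bash

python3 -m handwheel '[[-1,0,0,0.02,0,0,-1],[-1,0,0,0.02,0,0,-1],[-1,0,0,0.01,0,0,1],[-1,0,0,0.01,0,0,1]]'
python3 -m handwheel '[[-1,0,0,0,0,0,1],[-1,0,0,0,0,0,1],[-1,0,0,0,0,0,-1],[-1,0,0,0,0,0,-1],[-1,0,0,0,0,0,0]]'
```

```text
clock: 27.75
tool_pos: [0.5904, 0.0734, 0.27]
orientation: [-179.7, 0.1, -90.2]
force: [2.8, 1.3, 2.9]
opening: 0.0278
gripper_force: 30.2
clock: 28.38
tool_pos: [0.5901, 0.0725, 0.2698]
orientation: [-179.8, 0.0, -90.0]
force: [1.2, -0.6, 6.2]
opening: 0.028
gripper_force: 30.0
```

```bash

python3 -m handwheel '[[-1,0,0,0.02,0,0,-1],[-1,0,0,0.02,0,0,-1],[-1,0,0,0,0,0,1],[-1,0,0,0,0,0,1],[-1,0,0,0,0,0,0]]'
python3 -m handwheel '[[-1,0,0,-0.1,0,0,0],[0.4,0,0,0,0,0,0],[0.4,0,0,0,0,0,0],[0.4,0,0,0,0,0,0],[0.4,0,0,0,0,0,0]]'
python3 -m handwheel '[[0.4,0,0,-0.4,0,0,0],[0.4,0,0,-1,0,0,0],[0.4,0,0,-1,0,0,0],[0.4,0,0,-1,0,0,0],[0.4,0,0,-1,0,0,0]]'
python3 -c '
from h import *
go(.415,.247,.382,-90)'
```

```text
clock: 29.0
tool_pos: [0.5903, 0.0731, 0.2692]
orientation: [-179.7, 0.1, -90.2]
force: [0.4, 1.3, 7.5]
opening: 0.0278
gripper_force: 30.0
clock: 29.62
tool_pos: [0.5887, 0.0723, 0.2694]
orientation: [180.0, -0.0, -90.1]
force: [0.2, -0.2, -0.4]
opening: 0.0595
gripper_force: 0.0
clock: 30.25
tool_pos: [0.5888, 0.0723, 0.3813]
orientation: [-180.0, 0.0, -90.1]
force: [-0.3, -0.6, -0.6]
opening: 0.0611
gripper_force: 0.0
rows-units shift [-6.97  6.96 -0.03] yaw -90.1 turn z units -0.02
```

```bash

python3 -m handwheel '[[1,-1,1,0,0,0,0],[1,-1,1,0,0,0,0],[1,-1,1,0,0,0,0],[1,-1,1,0,0,0,0],[1,-1,1,0,0,0,0]]'
python3 -m handwheel '[[1,-1,1,0,0,0,0],[1,-0.97,0.96,0,0,0,0],[1,0,0,0,0,0,0]]'
python3 ang.py red
python3 -c '
from h import *
s=cam("wrist");cv2.imwrite("pics/r1.png",s["color"][:,:,::-1])'
```

```text
clock: 30.88
tool_pos: [0.4632, 0.1983, 0.3805]
orientation: [-180.0, 0.0, -90.1]
force: [0.7, 0.2, 0.6]
opening: 0.0875
gripper_force: 0.0
clock: 31.25
tool_pos: [0.4141, 0.2481, 0.3806]
orientation: [-180.0, 0.1, -90.0]
force: [0.2, -1.0, 0.3]
opening: 0.0873
gripper_force: 0.0
red px [322.5 221.9  29.9] lid mm 50.0 centre [0.413  0.2428 0.05  ]
rows-units shift [0.19 0.07 5.98] yaw -90.0 turn z units 0.0
```

View pics/r1.png

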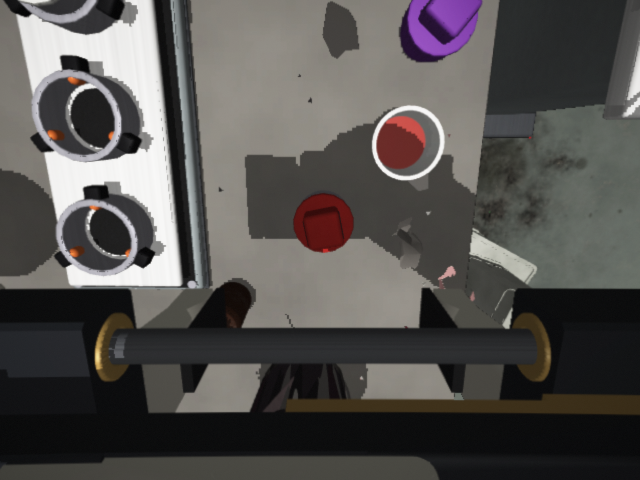

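```bash
sed -i 's/g=cv2.cvtColor(im,cv2.COLOR_RGB2GRAY);g=/g=cv2.normalize(im.max(2),None,0,255,cv2.NORM_MINMAX);g=/; s/Canny(g,25,70)/Canny(g,15,45)/' ang.py; python3 ang.py red; python3 - <<'E'
from h import *
a,b=cam("scene"),cam("side");w=cam("wrist")
print("bottle tip",tri(a,(185,311),b,(286,337)),"base",onz(a,(192,345),0),onz(b,(287,362),0))
for u in((123,350),(155,335),(187,352),(160,372)): print("caddy rim scene",u,np.round(onz(a,u,.12),3))
for u in((277,372),(310,361),(343,375)): print("caddy rim side",u,np.round(onz(b,u,.12),3))
print(tri(a,(155,355),b,(310,382)))
print("cup",onz(w,(408,142),.051))
E
```

```text
red px [323.5 223.   29.9] lid mm 49.9 centre [0.4131 0.2425 0.05  ]
  edge world deg mod90 11.5 len 22 mm
  edge world deg mod90 11.8 len 20 mm
rows-units shift [0.17 0.1  5.97] yaw -90.1 turn z units -0.02
bottle tip (array([0.50252015, 0.33077825, 0.10916059]), np.float64(0.0004995833215481352)) base [ 5.01731915e-01  3.35341746e-01 -1.11022302e-16] [0.51259055 0.30611412 0.        ]
caddy rim scene (123, 350) [0.485 0.467 0.12 ]
caddy rim scene (155, 335) [0.478 0.406 0.12 ]
caddy rim scene (187, 352) [0.407 0.379 0.12 ]
caddy rim scene (160, 372) [0.4   0.437 0.12 ]
caddy rim side (277, 372) [0.497 0.421 0.12 ]
caddy rim side (310, 361) [0.444 0.388 0.12 ]
caddy rim side (343, 375) [0.381 0.408 0.12 ]
(array([0.43731505, 0.42818375, 0.11820584]), np.float64(0.004610511210092153))
cup [0.34723016 0.17693712 0.051     ]
```

Red knob angle is 11.6° and the lid measures 50 mm. The dropper bottle (235,300) and the caddy at the bottom clear the gripper by over 25 mm. Grasping.

```bash

python3 -m handwheel '[[0.4,0.14,0.08,0.5,0,0,0],[0.4,0,0,1,0,0,-1],[0.4,0,0,1,0,0,-0.9],[0.4,0,0,1,0,0,0],[0.4,0,0,1,0,0,0]]'
python3 -m handwheel '[[0.4,0,0,1,0,0,0],[0.4,0,0,0.4,0,0,0],[-1,0,0,0,0,0,0],[-1,0,0,0,0,0,0],[-1,0,0,0,0,0,0]]'
python3 -m handwheel '[[-1,0,0,0,0,0,0],[-1,0,0,0,0,0,0],[-1,0,0,0,0,0,0]]'
python3 -m handwheel '[[-1,0,0,-0.4,0,0,0],[-1,0,0,-1,0,0,0],[-1,0,0,-1,0,0,1],[-1,0,0,-1,0,0,0.9],[-1,0,0,-1,0,0,0]]'
python3 -c '
from h import *
go(.5888,.162,.341,-90)
s=cam("wrist");H,S,V=cv2.split(cv2.cvtColor(s["color"],cv2.COLOR_RGB2HSV));print([(r,int(S[r,322]),int(V[r,322])) for r in range(234,292,2)])'
```

```text
clock: 32.17
tool_pos: [0.4131, 0.2427, 0.2656]
orientation: [180.0, -0.0, -78.8]
force: [1.0, 0.2, -0.2]
opening: 0.0616
gripper_force: 0.0
clock: 32.8
tool_pos: [0.4134, 0.2437, 0.233]
orientation: [-179.9, 0.1, -78.7]
force: [-0.5, 1.0, -0.3]
opening: 0.0369
gripper_force: 0.0
clock: 33.17
tool_pos: [0.4134, 0.2437, 0.2327]
orientation: [-179.9, 0.0, -78.7]
force: [-0.5, -0.0, 5.3]
opening: 0.028
gripper_force: 29.9
clock: 33.8
tool_pos: [0.4129, 0.2431, 0.3432]
orientation: [180.0, -0.0, -90.2]
force: [-0.2, -0.0, -1.9]
opening: 0.0278
gripper_force: 29.9
rows-units shift [ 3.22 -7.05  0.08] yaw -90.2 turn z units -0.03
[(234, 13, 57), (236, 9, 57), (238, 14, 56), (240, 9, 56), (242, 9, 57), (244, 9, 58), (246, 13, 58), (248, 103, 52), (250, 199, 59), (252, 205, 91), (254, 207, 95), (256, 204, 95), (258, 202, 96), (260, 204, 95), (262, 202, 96), (264, 203, 94), (266, 206, 93), (268, 206, 93), (270, 200, 93), (272, 203, 93), (274, 202, 92), (276, 208, 86), (278, 205, 51), (280, 196, 52), (282, 205, 51), (284, 201, 52), (286, 201, 52), (288, 201, 52), (290, 203, 54)]
```

```bash

python3 -m handwheel '[[-1,0.4,-0.88,0,0,0,0],[-1,0.4,-0.88,0,0,0,0],[-1,0.4,-0.88,0,0,0,0],[-1,0.4,-0.88,0,0,0,0],[-1,0.4,-0.88,0,0,0,0]]'
python3 -m handwheel '[[-1,0.4,-0.88,0,0,0,0],[-1,0.4,-0.88,0,0,0,0],[-1,0.4,-0.88,0,0,0,0],[-1,0,0,0,0,0,0],[-1,0,0,0,0,0,0]]'
python3 -c '
from h import *
go(.589,.1615,.31,-90)'
```

```text
clock: 34.48
tool_pos: [0.5235, 0.1927, 0.3421]
orientation: [180.0, -0.0, -90.1]
force: [0.2, 0.5, -1.7]
opening: 0.0277
gripper_force: 29.9
clock: 35.1
tool_pos: [0.5886, 0.163, 0.3418]
orientation: [179.9, -0.0, -90.1]
force: [0.6, 0.2, -1.2]
opening: 0.0275
gripper_force: 29.9
rows-units shift [ 0.06 -0.02  1.27] yaw -90.1 turn z units -0.02
```

```bash

python3 -m handwheel '[[-1,0.06,-0.02,0.4,0,0,0],[-1,0,0,0.4,0,0,0],[-1,0,0,0.4,0,0,0],[-1,0,0,0.1,0,0,0],[-1,0,0,0,0,0,0]]'
python3 -m handwheel '[[-1,0,0,0.12,0,0,0],[-1,0,0,0.12,0,0,0],[-1,0,0,0.12,0,0,0],[-1,0,0,0.1,0,0,0]]'
python3 -m handwheel '[[-1,0,0,0.04,0,0,1],[-1,0,0,0.04,0,0,1],[-1,0,0,0.04,0,0,-1],[-1,0,0,0.04,0,0,-1]]'
```

```text
clock: 35.72
tool_pos: [0.5895, 0.1617, 0.3094]
orientation: [180.0, -0.0, -90.1]
force: [-0.1, 0.0, -1.8]
opening: 0.0277
gripper_force: 29.9
clock: 36.22
tool_pos: [0.5895, 0.1616, 0.298]
orientation: [180.0, -0.0, -90.1]
force: [-1.1, 0.5, -1.4]
opening: 0.0278
gripper_force: 29.9
clock: 36.72
tool_pos: [0.5896, 0.1616, 0.294]
orientation: [180.0, -0.0, -89.9]
force: [0.1, 0.8, -1.5]
opening: 0.028
gripper_force: 29.9
```

```bash

python3 -m handwheel '[[-1,0,0,0.04,0,0,-1],[-1,0,0,0.04,0,0,-1],[-1,0,0,0.04,0,0,1],[-1,0,0,0.04,0,0,1]]'
python3 -m handwheel '[[-1,0,0,0.04,0,0,1],[-1,0,0,0.04,0,0,1],[-1,0,0,0.04,0,0,-1],[-1,0,0,0.04,0,0,-1]]'
```

```text
clock: 37.22
tool_pos: [0.5898, 0.1617, 0.2903]
orientation: [-180.0, 0.0, -90.3]
force: [1.0, -0.7, -0.1]
opening: 0.0277
gripper_force: 29.9
clock: 37.72
tool_pos: [0.5899, 0.1616, 0.2867]
orientation: [-179.9, 0.0, -89.9]
force: [-0.9, 0.2, 1.0]
opening: 0.0276
gripper_force: 29.9
```

```bash

python3 -m handwheel '[[-1,0,0,0.04,0,0,-1],[-1,0,0,0.04,0,0,-1],[-1,0,0,0.04,0,0,1],[-1,0,0,0.04,0,0,1]]'
python3 -m handwheel '[[-1,0,0,0.03,0,0,1],[-1,0,0,0.03,0,0,1],[-1,0,0,0.03,0,0,-1],[-1,0,0,0.03,0,0,-1]]'
```

```text
clock: 38.22
tool_pos: [0.59, 0.1618, 0.2829]
orientation: [-179.9, 0.0, -90.3]
force: [-3.1, 0.6, 3.6]
opening: 0.0278
gripper_force: 29.9
clock: 38.72
tool_pos: [0.5899, 0.1618, 0.2801]
orientation: [-179.9, 0.0, -89.9]
force: [-3.3, 1.4, 6.1]
opening: 0.0278
gripper_force: 30.0
```

```bash

python3 -m handwheel '[[-1,0,0,0.03,0,0,-1],[-1,0,0,0.03,0,0,-1],[-1,0,0,0.03,0,0,1],[-1,0,0,0.03,0,0,1]]'
python3 -m handwheel '[[-1,0,0,0.03,0,0,1],[-1,0,0,0.03,0,0,1],[-1,0,0,0.03,0,0,-1],[-1,0,0,0.03,0,0,-1]]'
```

```text
clock: 39.22
tool_pos: [0.5902, 0.1618, 0.2767]
orientation: [-179.9, 0.0, -90.2]
force: [10.7, -5.6, -0.5]
opening: 0.0275
gripper_force: 30.0
clock: 39.72
tool_pos: [0.5895, 0.1618, 0.2733]
orientation: [-180.0, 0.0, -89.9]
force: [-2.2, -1.4, 5.5]
opening: 0.0278
gripper_force: 30.0
```

```bash

python3 -m handwheel '[[-1,0,0,0.02,0,0,-1],[-1,0,0,0.02,0,0,-1],[-1,0,0,0.02,0,0,1],[-1,0,0,0.02,0,0,1]]'
python3 -m handwheel '[[-1,0,0,0.02,0,0,1],[-1,0,0,0.02,0,0,1],[-1,0,0,0.01,0,0,-1],[-1,0,0,0.01,0,0,-1]]'
```

```text
clock: 40.22
tool_pos: [0.5898, 0.1615, 0.2718]
orientation: [-180.0, -0.0, -90.2]
force: [3.0, -3.1, 2.4]
opening: 0.0278
gripper_force: 30.2
clock: 40.72
tool_pos: [0.5904, 0.162, 0.271]
orientation: [-179.8, 0.1, -89.9]
force: [-0.0, -1.4, 4.2]
opening: 0.0281
gripper_force: 30.2
```

```bash

python3 -m handwheel '[[-1,0,0,0.02,0,0,-1],[-1,0,0,0.02,0,0,-1],[-1,0,0,0.02,0,0,1],[-1,0,0,0.02,0,0,1]]'
python3 -m handwheel '[[-1,0,0,0.01,0,0,1],[-1,0,0,0.01,0,0,1],[-1,0,0,0,0,0,-1],[-1,0,0,0,0,0,-1],[-1,0,0,0,0,0,0]]'
```

```text
clock: 41.22
tool_pos: [0.591, 0.1624, 0.2698]
orientation: [-179.7, 0.1, -90.2]
force: [-1.5, 1.6, 7.4]
opening: 0.0279
gripper_force: 30.0
clock: 41.85
tool_pos: [0.591, 0.1617, 0.2694]
orientation: [-179.7, 0.0, -90.0]
force: [1.5, -2.4, 8.9]
opening: 0.0273
gripper_force: 30.0
```

```bash

python3 -m handwheel '[[-1,0,0,-0.1,0,0,0],[0.4,0,0,0,0,0,0],[0.4,0,0,0,0,0,0],[0.4,0,0,0,0,0,0],[0.4,0,0,0,0,0,0]]'
python3 -m handwheel '[[0.4,0,0,-0.4,0,0,0],[0.4,0,0,-1,0,0,0],[0.4,0,0,-1,0,0,0],[0.4,0,0,-1,0,0,0],[0.4,0,0,-1,0,0,0]]'
python3 -m handwheel '[[-1,0,0,-1,0,0,0],[-1,0,1,-1,0,0,0],[-1,0,1,0,0,0,0],[-1,0,1,0,0,0,0],[-1,0,1,0,0,0,0]]'
python3 -c '
from h import *
a,b=cam("scene"),cam("side")
x=[cv2.resize(s["color"][v:v+130,u:u+130],None,fx=3,fy=3,interpolation=cv2.INTER_CUBIC) for s,u,v in((a,190,170),(b,230,205))]
cv2.imwrite("pics/all.png",np.hstack(x)[:,:,::-1])'
```

```text
clock: 42.48
tool_pos: [0.5894, 0.1617, 0.2694]
orientation: [180.0, -0.0, -90.1]
force: [-0.3, 0.6, 0.6]
opening: 0.0592
gripper_force: 0.0
clock: 43.1
tool_pos: [0.5895, 0.1616, 0.3813]
orientation: [-180.0, 0.0, -90.1]
force: [0.1, 0.3, 0.3]
opening: 0.0611
gripper_force: 0.0
clock: 43.72
tool_pos: [0.4886, 0.1617, 0.4305]
orientation: [-180.0, 0.0, -90.1]
force: [-0.5, -0.2, 0.0]
opening: 0.0168
gripper_force: 0.0
```

View pics/all.png

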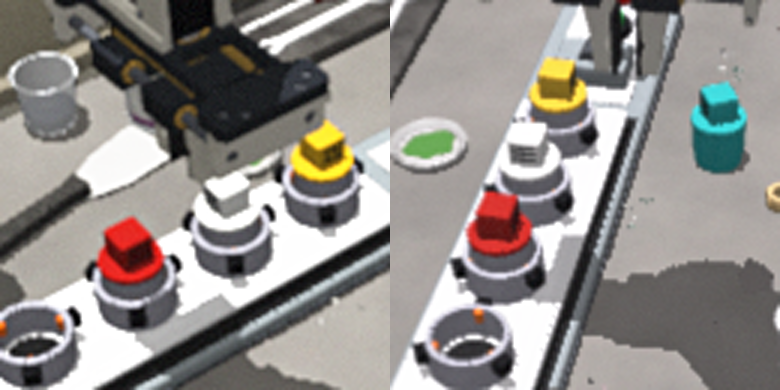

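All three pots sit at equal depth with about 14 mm of body above the rims. Next, refine the ball and button positions.

```bash
python3 - <<'E'
from h import *
r=[]
for n in("scene","side"):
    s=cam(n);H,S,V=cv2.split(cv2.cvtColor(s["color"],cv2.COLOR_RGB2HSV));o=[s]
    for X,m in(([.554,-.148,.118],((H<8)|(H>172))&(S>150)&(V>60)),([.58,-.217,.04],(H>45)&(H<80)&(S>120)&(V>60))):
        u,v=pix(s,X).astype(int);k=np.zeros_like(H);k[v-18:v+18,u-18:u+18]=m[v-18:v+18,u-18:u+18]
        M=cv2.moments(k,True);o.append((M["m10"]/max(M["m00"],1),M["m01"]/max(M["m00"],1)));print(n,np.round(o[-1],1),M["m00"])
    b=((H>100)&(H<125)&(S>130)&(V>60)).astype(np.uint8);q=cv2.connectedComponentsWithStats(b);print("blue",[x.tolist() for x in q[2][1:] if x[4]>80])
    r.append(o)
for i in(1,2): print(tri(r[0][0],r[0][i],r[1][0],r[1][i]))
go(.50,-.148,.33,-90)
E
```

```text
scene [345.3 198.9] 67.0
scene [357.  206.5] 70.0
blue [[424, 62, 42, 21, 461]]
side [306. 203.] 1.0
side [0. 0.] 0.0
blue []
(array([ 0.56079329, -0.15215973,  0.11171138]), np.float64(0.0002456883271700165))
(array([0.16753663, 0.64040512, 0.76771728]), np.float64(0.5803307034423598))
rows-units shift [12.4  -0.43  4.02] yaw -90.1 turn z units -0.01
```

```bash

python3 -m handwheel '[[-1,1,0,0,0,0,0],[-1,1,0,0,0,0,0],[-1,1,0,0,0,0,0],[-1,1,0,0,0,0,0],[-1,1,0,0,0,0,0]]'
python3 -m handwheel '[[-1,1,0,0,0,0,0],[-1,1,0,0,0,0,0],[-1,1,0,0,0,0,0],[-1,1,0,0,0,0,0],[-1,1,0,0,0,0,0]]'
python3 -m handwheel '[[-1,1,0,1,0,0,0],[-1,1,0,1,0,0,0],[-1,0.4,0,1,0,0,0],[-1,0,0,0,0,0,0]]'
python3 -c '
from h import *
a,b=cam("scene"),cam("side")
x=[cv2.resize(s["color"][v:v+100,u:u+100],None,fx=4,fy=4,interpolation=cv2.INTER_CUBIC) for s,u,v in((a,295,150),(b,255,150))]
cv2.imwrite("pics/lev.png",np.hstack(x)[:,:,::-1])'
```

```text
clock: 44.55
tool_pos: [0.49, 0.036, 0.4298]
orientation: [-180.0, -0.0, -90.1]
force: [0.8, 0.0, -0.1]
opening: 0.0004
gripper_force: 0.0
clock: 45.18
tool_pos: [0.4897, -0.0893, 0.4298]
orientation: [-180.0, -0.0, -90.1]
force: [0.1, 0.9, -0.2]
opening: 0.0002
gripper_force: 0.0
clock: 45.68
tool_pos: [0.4888, -0.149, 0.353]
orientation: [179.8, -0.0, -90.2]
force: [-0.1, -0.5, 0.7]
opening: 0.0005
gripper_force: 0.0
```

View pics/lev.png

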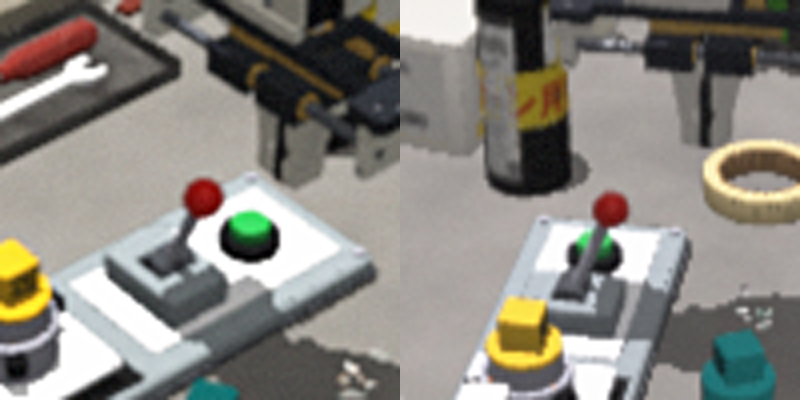

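Lever ball at scene (346,199), side (308,202), leaning toward the robot; the finger lines up with it. Button top at scene (357,206). Pushing the lever.

```bash

python3 -m handwheel '[[-1,0,0,1,0,0,0],[-1,0,0,1,0,0,0],[-1,0,0,0.8,0,0,0],[-1,0,-0.5,0,0,0,0],[-1,0,-0.5,0,0,0,0]]'
python3 -m handwheel '[[-1,0,-0.4,0,0,0,0],[-1,0,-0.4,0,0,0,0],[-1,0,-0.4,0,0,0,0],[-1,0,-0.4,0,0,0,0],[-1,0,-0.4,0,0,0,0]]'
python3 -m handwheel '[[-1,0,-0.3,0,0,0,0],[-1,0,-0.3,0,0,0,0],[-1,0,-0.2,0,0,0,0],[-1,0,0,0,0,0,0]]'
```

```text
clock: 46.4
tool_pos: [0.5159, -0.1479, 0.2864]
orientation: [-179.8, -0.0, -90.1]
force: [-0.5, 0.1, 1.1]
opening: 0.0007
gripper_force: 0.0
clock: 47.02
tool_pos: [0.5646, -0.1484, 0.2847]
orientation: [-180.0, -0.0, -90.1]
force: [-1.2, -0.4, 0.7]
opening: 0.0003
gripper_force: 0.5
clock: 47.52
tool_pos: [0.5843, -0.1483, 0.2845]
orientation: [-180.0, 0.0, -90.1]
force: [-0.4, -0.0, 0.7]
opening: 0.0006
gripper_force: 0.0
```

```bash

python3 -m handwheel '[[-1,0,-0.2,0,0,0,0],[-1,0,-0.2,0,0,0,0],[-1,0,-0.1,0,0,0,0],[-1,0,0,0,0,0,0]]'
python3 -c '
from h import *
r=[]
for n,X in(("scene",(.62,-.148,.115)),("side",(.62,-.148,.115))):
    s=cam(n);H,S,V=cv2.split(cv2.cvtColor(s["color"],cv2.COLOR_RGB2HSV));m=((H<8)|(H>172))&(S>140)&(V>50)
    u,v=pix(s,X).astype(int);k=np.zeros_like(H);k[v-14:v+14,u-20:u+20]=m[v-14:v+14,u-20:u+20];M=cv2.moments(k,True)
    c=(M["m10"]/max(M["m00"],1),M["m01"]/max(M["m00"],1));print(n,(u,v),np.round(c,1),M["m00"]);r+=[s,c]
print(tri(*r))'
```

```text
clock: 48.02
tool_pos: [0.5966, -0.1484, 0.2846]
orientation: [-180.0, -0.0, -90.1]
force: [-0.5, 0.5, 0.4]
opening: 0.0006
gripper_force: 0.2
scene (np.int64(328), np.int64(187)) [325.1 187.1] 30.0
side (np.int64(284), np.int64(200)) [283.  200.4] 51.0
(array([ 0.62258716, -0.13907934,  0.12034746]), np.float64(0.0030849924429053486))
```

```bash

python3 -m handwheel '[[-1,0,-0.1,0,0,0,0],[-1,0,-0.1,0,0,0,0],[-1,0,0,0,0,0,0]]'
python3 -m handwheel '[[-1,0,-0.1,0,0,0,0],[-1,0,-0.06,0,0,0,0],[-1,0,0,0,0,0,0]]'
```

```text
clock: 48.5
tool_pos: [0.5988, -0.1486, 0.2845]
orientation: [179.6, 0.0, -90.2]
force: [-13.3, 2.1, 9.3]
opening: 0.0006
gripper_force: 6.8
clock: 48.88
tool_pos: [0.6003, -0.1487, 0.2843]
orientation: [179.2, 0.0, -90.2]
force: [-25.8, 3.8, 18.6]
opening: 0.0004
gripper_force: 12.5
```

```bash

python3 -m handwheel '[[-1,0,0.6,0,0,0,0],[-1,0,0.6,0,0,0,0],[-1,0,0,-1,0,0,0],[-1,0,0,-1,0,0,0],[-1,0,0,-1,0,0,0]]'
python3 -m handwheel '[[-1,0.9,-0.1,-0.6,0,0,0],[-1,0.9,-0.1,0,0,0,0],[-1,0.95,-0.1,0,0,0,0],[-1,0,0,0,0,0,0],[-1,0,0,0,0,0,0]]'
python3 - <<'E'
from h import *
s=cam("wrist");cv2.imwrite("pics/btn.png",s["color"][:,:,::-1])
def blob(s,X,f,w=20):
    H,S,V=cv2.split(cv2.cvtColor(s["color"],cv2.COLOR_RGB2HSV));u,v=pix(s,X).astype(int);k=np.zeros_like(H);m=f(H,S,V);sl=np.s_[max(v-w,0):v+w,max(u-w,0):u+w];k[sl]=m[sl]
    M=cv2.moments(k,True);return (M["m10"]/max(M["m00"],1),M["m01"]/max(M["m00"],1)),M["m00"]
g=lambda H,S,V:(H>45)&(H<80)&(S>120)&(V>50)
rd=lambda H,S,V:((H<8)|(H>172))&(S>140)&(V>50)
a=cam("scene");b=cam("side")
cw,n=blob(s,(.58,-.215,.045),g,60);ca,_=blob(a,(.58,-.215,.045),g,14);cb,_=blob(b,(.58,-.215,.045),g,14)
print(cw,n,ca,cb);print(tri(s,cw,a,ca),[np.round(onz(s,cw,z),4) for z in(.035,.045)],"area mm dia",2*np.sqrt(n/np.pi)/s["fx"]*1e3*.32)
r1,r2=blob(a,(.63,-.148,.112),rd),blob(b,(.63,-.148,.112),rd);print("ball",r1,r2,tri(a,r1[0],b,r2[0]))
E
```

```text
clock: 49.5
tool_pos: [0.5752, -0.1483, 0.3607]
orientation: [-179.9, 0.0, -90.1]
force: [-0.3, -0.4, -0.4]
opening: 0.0005
gripper_force: 0.0
clock: 50.12
tool_pos: [0.5826, -0.2169, 0.3746]
orientation: [-180.0, 0.0, -90.1]
force: [-0.5, -0.6, -1.0]
opening: 0.0003
gripper_force: 0.0
(318.3068844807468, 218.56709451575261) 857.0 (357.02702702702703, 206.52702702702703) (303.1730769230769, 211.15384615384616)
(array([ 0.58523622, -0.22316719,  0.03517268]), np.float64(0.0010030554871617852)) [array([ 0.5848, -0.2234,  0.035 ]), array([ 0.5847, -0.2256,  0.045 ])] area mm dia 27.71391884323461
ball ((325.84722222222223, 185.79166666666666), 72.0) ((283.23880597014926, 199.97014925373134), 67.0) (array([ 0.62310484, -0.14214285,  0.12119603]), np.float64(0.0005123145806541198))
```

View pics/btn.png

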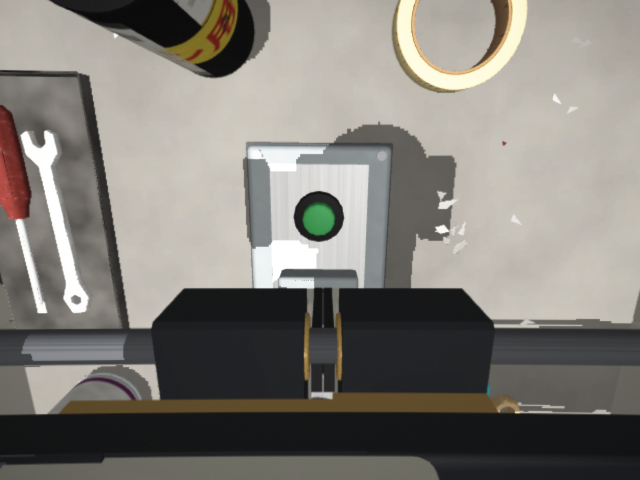

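Button cap at (319,219), 28 mm across as specified. The ball is now at x≈0.623 (thrown, about 0.95 rad). Pressing the button.

```bash

python3 -m handwheel '[[-1,0.28,-0.08,1,0,0,0],[-1,0,0,1,0,0,0],[-1,0,0,1,0,0,0],[-1,0,0,1,0,0,0],[-1,0,0,1,0,0,0]]'
python3 -m handwheel '[[-1,0,0,0.6,0,0,0],[-1,0,0,0.2,0,0,0],[-1,0,0,0,0,0,0]]'
python3 -m handwheel '[[-1,0,0,0.08,0,0,0],[-1,0,0,0.08,0,0,0],[-1,0,0,0,0,0,0]]'
```

```text
clock: 50.9
tool_pos: [0.5849, -0.2235, 0.2491]
orientation: [-180.0, -0.0, -90.1]
force: [0.3, 0.5, -0.3]
opening: 0.0001
gripper_force: 0.0
clock: 51.28
tool_pos: [0.585, -0.224, 0.23]
orientation: [-180.0, -0.0, -90.1]
force: [-0.4, 1.2, 0.6]
opening: 0.0007
gripper_force: 0.0
clock: 51.65
tool_pos: [0.5847, -0.2241, 0.2258]
orientation: [-180.0, 0.0, -90.1]
force: [-0.5, 0.3, 0.5]
opening: 0.0002
gripper_force: 0.0
```

```bash

python3 -m handwheel '[[-1,0,0,0.08,0,0,0],[-1,0,0,0.08,0,0,0],[-1,0,0,0.04,0,0,0],[-1,0,0,0,0,0,0]]'
```

```text
clock: 52.15
tool_pos: [0.5848, -0.2241, 0.2206]
orientation: [180.0, -0.0, -90.1]
force: [-0.1, -1.0, 0.7]
opening: 0.0003
gripper_force: 0.0
```

```bash

python3 -m handwheel '[[-1,0,0,0.06,0,0,0],[-1,0,0,0.06,0,0,0],[-1,0,0,0,0,0,0]]'
```

```text
clock: 52.52
tool_pos: [0.5848, -0.2241, 0.2177]
orientation: [-180.0, -0.0, -90.1]
force: [-0.9, 0.5, 2.4]
opening: 0.0007
gripper_force: 1.4
```

Contact at tip z≈0.040. Pressing through until firmly resisted.

```bash

python3 -m handwheel '[[-1,0,0,0.08,0,0,0],[-1,0,0,0.08,0,0,0],[-1,0,0,0.06,0,0,0],[-1,0,0,0,0,0,0]]'
```

```text
clock: 53.02
tool_pos: [0.5848, -0.2241, 0.2141]
orientation: [-180.0, -0.0, -90.1]
force: [-7.4, 3.5, 19.9]
opening: 0.0006
gripper_force: 9.8
```

```bash

python3 -m handwheel '[[-1,0,0,-0.3,0,0,0],[-1,0,0,-1,0,0,0],[-1,0,0,-1,0,0,0],[-1,0,0,-1,0,0,0],[-1,0,0,-1,0,0,0]]'
python3 -m handwheel '[[-1,0,0,-1,0,0,0],[-1,0,1,-1,0,0,0],[-1,0,1,-1,0,0,0],[-1,0,1,0,0,0,0],[-1,0,0,0,0,0,0]]'
python3 -c '
from h import *
a,b=cam("scene"),cam("side")
x=[cv2.resize(s["color"][v:v+130,u:u+195],None,fx=2,fy=2,interpolation=cv2.INTER_CUBIC) for s,u,v in((a,190,170),(b,200,185))]
cv2.imwrite("pics/end.png",np.hstack(x)[:,:,::-1])'
```

```text
clock: 53.65
tool_pos: [0.5847, -0.2241, 0.32]
orientation: [180.0, 0.0, -90.1]
force: [0.0, -0.1, -0.0]
opening: 0.0007
gripper_force: 0.0
clock: 54.28
tool_pos: [0.5084, -0.224, 0.3951]
orientation: [-179.9, 0.0, -90.1]
force: [0.8, -0.1, -0.5]
opening: 0.0007
gripper_force: 0.0
```

View pics/end.png

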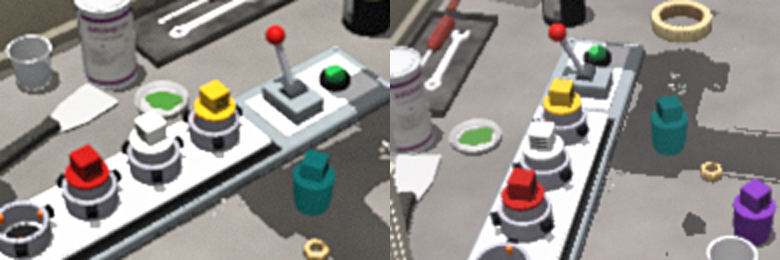

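The lever is thrown over (ball at (277,34) in the crop), the button is back up, and all three pots are home. Handing in.

```bash
python3 -c '
from plant import *
print(close_job())'
```

```text
the job is handed in; nothing more can be done
None
```

The yellow, white and red pots sit home in three holders (no blue pot was visible on the bench), the lever is thrown over, and the start button was pressed once and is back up. The job is handed in at about 54 s on the robot clock; no verdict was returned.

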